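Fetch the sink plug from behind the cleaning things

ROBOT

A 6-joint arm with a two-finger parallel gripper is mounted at the origin on the work surface. World frame = base frame: x ahead of the robot, y to its left, z up, the work surface at z = 0. Lengths are in mm, angles in rad, forces in N, time in s.
With the tool pointing down it reaches from about 400 to 925 mm from the base axis. Payload 12.5 kg.
Tool frame: the origin (TCP) lies at the centre of the arm's flange, where the gripper is bolted on; the fingertips stand 190 mm ahead of it and the grasp point (between the pads) lies 171 mm ahead of it; z points along the fingers, y is the direction in which the jaws open and shut (so a half turn about z gives the same grasp; the last joint's range is limited). The gripper opens to 95 mm and grips with 3 to 60 N. Pads are 20 mm wide; open, the fingers measure 119 mm over their backs; the gripper's body (75 mm by 180 mm) begins 59 mm behind the grasp point.
Start: joints at [1.06, 0.491, 1.559, -0, 1.092, -0.106], TCP at [246.124, 574.498, 404.761] pointing down, gripper open.
Joint ranges: [-3.1, 3.1], [-0.84, 2.19], [0.05, 2.79], [-1.13, 4.28], [0.06, 2.93], [-2.69, 2.69]. Speed limits (rad/s): [2.22, 2.22, 2.79, 3.14, 3.14, 3.14].

INTERFACE

Orientations are given as [roll, pitch, yaw] about the fixed x, y, z axes, in that order (R = Rz(yaw) Ry(pitch) Rx(roll)).
In Python, from cell import env gives the robot as it stands.
- The arm moves only by the shell command python3 -m pendant 'ROWS'. ROWS is JSON, a list of rows, each an object of numbers: "x", "y", "z": the shift along the tool's x, y, z in units of 150 mm (1.0 is 150 mm); "rx", "ry", "rz": the turn, a rotation vector about the tool's x, y, z in units of 45 degrees (1.0 is 45 degrees); "jaw": the opening, from 0 (shut) to 1 (fully open). In form: [{"x": .., "y": .., "z": .., "rx": .., "ry": .., "rz": .., "jaw": ..}, ...]. A call has 1 to 10 rows; each row is the pose to reach, as a shift and turn from the pose commanded when the call began, along the tool's axes at that moment; what a row does not reach only later rows make up. A row lasts 1/8 s, in which the tool goes at most 62.5 mm and 10.7 degrees, less where a joint would pass 70% of its speed; a pose out of reach is approached as far as the arm can. A call with a number of a shift or a turn outside -1 to 1 is refused whole. A call with a gripper value outside its range is refused whole. The fingers move at their own pace and stop on an object; the grip force is fixed at half the most. Time passes only in rows, so rows that repeat a pose let the fingers close. It gives the time, the measured TCP pose, the force and the opening at its end, in the units of the state.
- env.state(): the state, without advancing time (a new reading comes with each control period).
- env.read_camera(name): name is "side" or "top"; returns a dict with "img" (480x640x3 uint8, red, green, blue), "fx", "fy", "cx", "cy" (pixels), "rvec" (rotation vector, rad) and "tvec" (3), from world to camera coordinates, as OpenCV has them. Camera axes: x right, y down, z forward; pixel columns grow to the right and rows downward; lengths in mm; the calibration is good to about 2 mm. A picture is of the moment at which its call begins. There is no depth.
- env.job_done(): hands the job in, once; it reports no verdict.
The state is a dict: "t": time; "joints": joint angles; "qvel": joint speeds; "tau": joint torques, N m; "eef_pos": TCP position; "tcp_rot": TCP orientation; "ft_force": force on the tool from outside, world axes, zero at the start; "moment": the same for the moment, N m; "opening": opening from 0.0 (shut) to 1.0 (fully open).
Only numpy, scipy, OpenCV 4.12 (cv2) and the standard library are available. Lean on these libraries where they do the work, as an engineer would, in place of code of your own. Each camera call takes 0.05 s, during which the arm holds its last target.

TASK

The spray bottle and the scouring tin are in the way of the sliding lid of the parts box: first stand both of them upright in the steel drip tray at the side, then slide the clear lid all the way open towards the robot, lift out the sink plug and put it in the empty half of the lime caddy, leaving the big pipe nut in the box. Then slide the lid fully shut again, and stand the tin back on the round cork mat and the spray bottle back on the square cork mat, each upright and in the middle of its mat.

Things in the scene. Friction and masses are not known exactly. Their poses are not given: they have to be found in the camera images.
- tin_mid (a point): scouring tin: plain stainless cylinder with a twist cap, 56 mm across, 115 mm tall, standing upright on the round mat at the start (about 0.2 kg). The point is on its axis half-way up (57.5 mm above its underside); z is its axis, up.
- spray_mid (a point): empty spray bottle on the square mat, 186 mm tall, 0.1 kg: clear round body 60 mm across up to 95 mm, tapering to a 31 mm collar at 128-150 mm, on it a white trigger head 24 mm wide (y), 150-186 mm up, from 38 mm to -x to 24 mm to +x of the axis; nozzle out to 48 mm on -x. Grip the head across its width from above. Point on the axis half-way up (93 mm above the underside); z up.
- plug_mid (a point): black rubber sink plug, lying stopper down in the box under the clear lid: disc 44 mm across and 10 mm thick with an upright round knob 20 mm across on top, 45 mm tall overall. The point is on its axis half-way up (22.5 mm above its underside); z up.
- nut_mid (a point): brass pipe nut (plain ring, 48 mm outside, 34 mm inside, 18 mm high) lying in the box beside the plug; it stays there. The point is at its centre, 9 mm above its underside.
- lid (a joint): sliding lid of the parts box, m: 0 = fully shut, grows as it slides towards the robot (along -x of point lid_grip), stop at 0.11 = fully open. Needs about 2 N, stays where it is left. At the start it may stand up to 15 mm open.
- lid_grip (a point): grip point on the lid's white upright handle bar: 10 mm thick (x), 60 mm long (y), from 65 to 95 mm above the work surface; the point is 10 mm below its top and moves with the lid. x: lid track, shutting direction. Grey fixed box 124 (x) by 166 (y) mm, 73 mm high, inside 112 by 150, floor 5 mm above the work surface; its centre is 24 mm to +x of this point when shut.
- tray: fixed steel drip tray at one side (left or right varies), 220 mm (x) by 120 mm (y), rim 15 mm high, walls and floor 4 mm. Origin at the centre of its underside; x is its long side, z up.
- caddy_bay (a point): centre of the floor of the empty half of the fixed lime caddy (on the other side from the tray): this half is 94 mm (x) by 122 mm (y) inside, walls 4 mm thick rise 56 mm above this point, floor 4 mm above the work surface. A carrying loop on the wall between the halves (49 mm to +x) rises 82 mm. The other half, to +x, holds a bar of soap and a wooden block.
- mat_round: round cork mat, fixed in front of the box, 86 mm across, 3 mm thick; the tin's place. Origin at the centre of its underside. The two mats stand side by side, which is left varies.
- mat_square: square cork mat, fixed in front of the box, 90 by 90 mm, 3 mm thick; the spray bottle's place. Origin at the centre of its underside.
There are look-alikes about, which are no part of the job. Of the things that look like the part that bears caddy_bay, the larger one is meant.

How it is judged (in metres and radians):
On the way, in this order (a step that is already met when the one before it is completed fails the run):
1. the tin and the spray bottle both stand upright in the drip tray (x of tin_mid in the frame of tray between -0.085 and 0.085 m and y of tin_mid in the frame of tray between -0.036 and 0.036 m and z of tin_mid in the frame of tray between 0.0545 and 0.0685 m and x of spray_mid in the frame of tray between -0.085 and 0.085 m and y of spray_mid in the frame of tray between -0.036 and 0.036 m and z of spray_mid in the frame of tray between 0.09 and 0.104 m and angle between each of tin_mid, spray_mid's own z axis and vertical below 0.1 rad and linear speed of each of tin, spray below 0.03 m/s), for 0.2 s.
2. the lid is slid fully open (at least 100 of 110 mm) (value of joint lid above 0.1 m), for 0.2 s.
3. the plug lies in the empty half of the caddy, let go (x of plug_mid in the frame of caddy_bay between -0.044 and 0.044 m and y of plug_mid in the frame of caddy_bay between -0.06 and 0.06 m and z of plug_mid in the frame of caddy_bay between 0 and 0.036 m and contact force between plug and the fingers below 0.1 N and linear speed of plug below 0.03 m/s), for 0.2 s.
4. the lid is slid fully shut again (value of joint lid below 0.006 m), for 0.2 s.
At the end, for the whole second after the job is handed in: The tin stands upright (within 0.1 rad) on the round mat and the spray bottle on the square mat, each within 15 mm of the mat's centre; the plug lies on the floor of the caddy's empty half, the pipe nut is still in the box, the lid is shut to within 6 mm, and all is released and at rest (horizontal distance between tin_mid and mat_round below 0.015 m and z of tin_mid in the frame of mat_round between 0.0545 and 0.0665 m and horizontal distance between spray_mid and mat_square below 0.015 m and z of spray_mid in the frame of mat_square between 0.09 and 0.102 m and angle between each of tin_mid, spray_mid's own z axis and vertical below 0.1 rad and linear speed of each of tin, spray, plug below 0.03 m/s and x of plug_mid in the frame of caddy_bay between -0.044 and 0.044 m and y of plug_mid in the frame of caddy_bay between -0.06 and 0.06 m and z of plug_mid in the frame of caddy_bay between 0 and 0.036 m and value of joint lid below 0.006 m and x of nut_mid in the frame of lid_grip between -0.06 and 0.09 m and y of nut_mid in the frame of lid_grip between -0.076 and 0.076 m and z of nut_mid in the frame of lid_grip below -0.03 m); the robot touches nothing.
It fails at once if the tin or the spray bottle is knocked over (tilted more than 0.7 rad) (angle between any of tin_mid, spray_mid's own z axis and vertical above 0.7 rad).
It also fails if it takes over 144 s, if anything falls off the work surface, if the arm or the gripper's body presses on something with over 40 N, if the wrist force passes 120 N, or if a joint passes its speed limit or range.

## Working session

There is one attempt and no reset: what is moved stays moved. The work goes in short steps, Python scripts to look and compute and a shell command to move; the robot and the scene stay as the last step left them, time stands still between calls to the robot, and variables do not carry over. Pictures are saved under pics/ and viewed, and the job is handed in when it is done.

```bash
ls; mkdir -p pics; python3 - <<'E'
from cell import env
import cv2
s=env.state();print(s)
for n in("top","side"):
    c=env.read_camera(n);cv2.imwrite(f"pics/{n}0.png",c["img"][:,:,::-1]);print(n,{k:c[k] for k in c if k!="img"})
E
```

```text
pics
{'t': 0.0, 'joints': array([ 1.06042948e+00,  4.91550428e-01,  1.55945876e+00,  1.40049322e-05,
        1.09169596e+00, -1.05600278e-01]), 'qvel': array([-1.53699417e-03,  1.87757799e-03,  4.00252664e-04, -1.61243043e-03,
       -8.02337076e-05, -1.67724773e-03]), 'tau': array([ 2.64660885e-03, -6.12662816e+01, -2.58183807e+01,  6.93054381e-02,
        4.82895377e-02, -2.33588225e-04]), 'eef_pos': array([246.08762203, 574.4729992 , 404.16409721]), 'tcp_rot': array([-3.14048767e+00, -1.29613081e-04,  2.73681955e+00]), 'ft_force': array([-0.05337576,  0.2707232 , -0.10840288]), 'moment': array([-0.04440927,  0.02442046,  0.02534703]), 'opening': 1.0014134608838279}
top {'fx': 540.0078850917707, 'fy': 540.0078850917707, 'cx': 315.9233693993392, 'cy': 232.45534800305114, 'rvec': array([ 2.21974467, -2.1585549 ,  0.05020273]), 'tvec': array([ -17.22464373,  458.00461464, 1194.79993308])}
side {'fx': 461.81745128298303, 'fy': 461.81745128298303, 'cx': 321.43164728089045, 'cy': 250.38877600587267, 'rvec': array([ 2.29853393, -0.28246039,  0.10506965]), 'tvec': array([-433.77244566,  133.89209896,  727.60145188])}
```

View pics/top0.png

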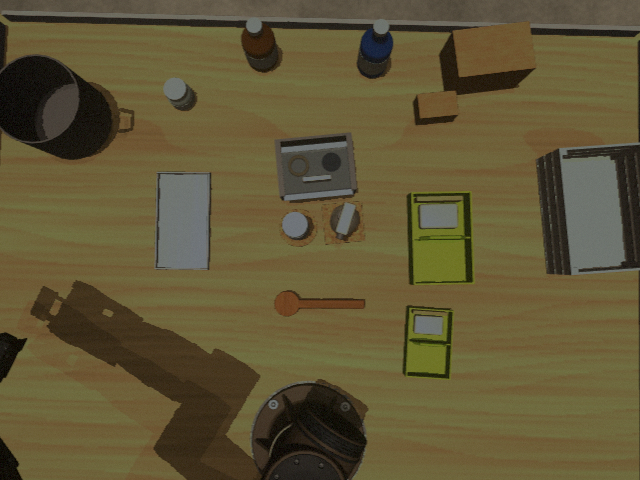

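View pics/side0.png

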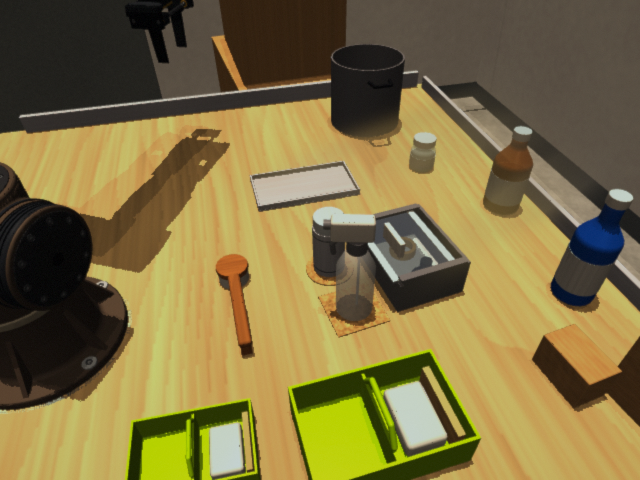

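The top picture shows the tin at (295,225), the spray bottle at (345,221), the box at (316,166) and the tray at (184,220). The large lime caddy is at (440,238), with its empty half at the bottom near (441,260).

Look-alikes:
- Bottles: brown at (260,45), blue at (376,48).
- Jar: (178,93).
- Caddy: the small one at (429,342).
- Pot: (55,105).

Next I'll check close crops.

```bash
cat > h.py <<'E'
import numpy as np, cv2
from cell import env
from scipy.spatial.transform import Rotation as R
def cam(n):
    c=env.read_camera(n);c["K"]=np.array([[c["fx"],0,c["cx"]],[0,c["fy"],c["cy"]],[0,0,1]]);c["R"]=cv2.Rodrigues(c["rvec"])[0];return c
def w(c,u,v,z):
    d=c["R"].T@np.linalg.inv(c["K"])@[u,v,1];o=-c["R"].T@c["tvec"];return o+d*(z-o[2])/d[2]
def px(c,P):
    return cv2.projectPoints(np.array(P,float).reshape(-1,3),c["rvec"],c["tvec"],c["K"],None)[0].reshape(-1,2)
def crop(c,x,y,ww,hh,s,fn):
    im=c["img"][y:y+hh,x:x+ww,::-1];im=cv2.resize(im,None,fx=s,fy=s,interpolation=cv2.INTER_CUBIC)
    im=np.clip(255*(im/255.)**.6,0,255).astype('uint8');cv2.imwrite("pics/"+fn,im)
def rows(target,yaw,c0=None):
    "shift in units for target TCP (mm) from present"
    s=env.state();r=R.from_euler('xyz',s["tcp_rot"]);return r.inv().apply(np.array(target)-s["eef_pos"])/150
E
python3 - <<'E'
from h import *
c=cam("top");crop(c,265,120,115,130,4.5,"box_c.png");crop(c,395,180,90,115,5,"cad_c.png");crop(c,145,160,80,120,5,"tray_c.png")
c=cam("side");crop(c,290,190,190,150,4.2,"side_c.png")
E
```

```text
(no output)
```

View pics/box_c.png

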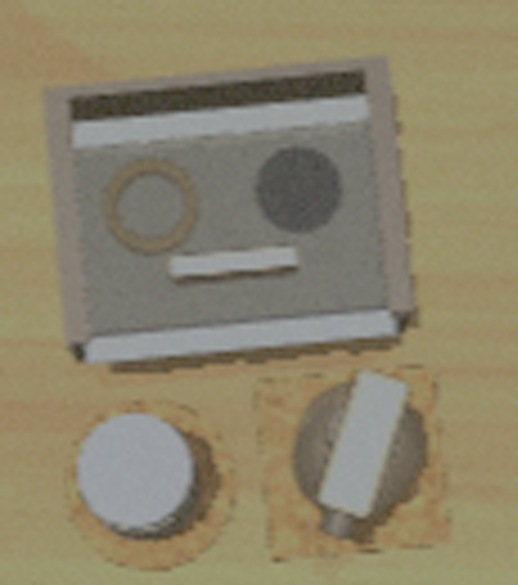

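View pics/cad_c.png

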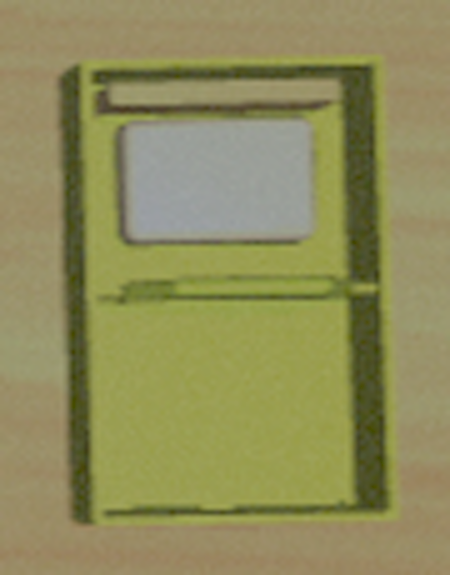

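View pics/tray_c.png

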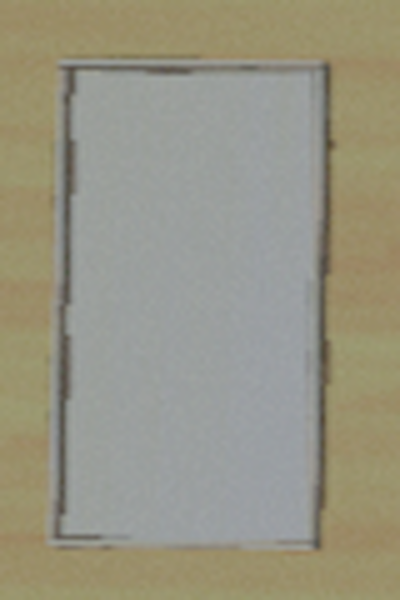

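View pics/side_c.png

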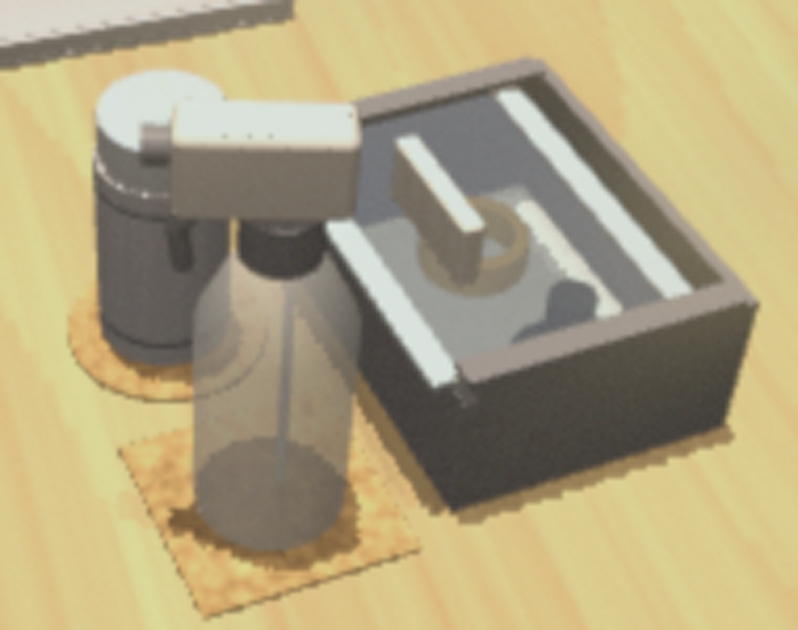

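```bash
python3 - <<'E'
from h import *
np.set_printoptions(precision=1,suppress=True)
c=cam("top")
def q(pts,x0,y0,s,z):return np.array([w(c,(a+.5)/s-.5+x0,(b+.5)/s-.5+y0,z) for a,b in pts])
def yaw(a,b):d=b-a;return np.degrees(np.arctan2(d[1],d[0])),np.hypot(*d[:2])
B=lambda p,z:q(p,265,120,4.5,z)
b=B([(45,88),(387,57),(412,308),(68,350)],73);print("box",b,b.mean(0),yaw(b[3],b[0]),yaw(b[2],b[1]),yaw(b[1],b[0]))
print("tin",B([(135,468)],118));s=B([(357,371),(407,385),(370,517),(320,503)],189);print("spray head",s,s.mean(0),yaw(s[3],s[0]),yaw(s[2],s[1]))
print("plug",B([(299,190)],15),"nut",B([(150,205)],23))
h=B([(169,260),(298,247),(299,266),(172,279)],95);print("handle",h.mean(0),yaw(h[1],h[0]))
m=B([(253,381),(435,365),(452,548),(272,563)],3);print("msq",m.mean(0),yaw(m[3],m[0]),yaw(m[1],m[0]))
print("mr",B([(152,485)],3))
t=q([(60,62),(327,63),(318,548),(50,546)],145,160,5,15);print("tray",t.mean(0),yaw(t[3],t[0]),yaw(t[1],t[0]))
t=q([(83,62),(380,60),(398,518),(95,522)],395,180,5,60);print("cad",t.mean(0),yaw(t[3],t[0]),yaw(t[1],t[0]))
crop(c,300,190,90,70,8,"mats.png")
# side check
c=cam("side");print(px(c,[[w(cam('top'),295,224,118)]]))
E
```

```text
box [[652.9  89.2  73. ]
 [672.1 -73.3  73. ]
 [552.1 -88.1  73. ]
 [527.7  74.3  73. ]] [601.2   0.5  73. ] (np.float64(6.81716112641862), np.float64(126.06071339540024)) (np.float64(7.032639522164634), np.float64(120.87365315894763)) (np.float64(96.74338778504514), np.float64(163.65805309123976))
tin [[469.4  38.6 118. ]]
spray head [[508.4 -58.1 189. ]
 [503.  -79.5 189. ]
 [446.4 -65.2 189. ]
 [451.7 -43.8 189. ]] [477.4 -61.6 189. ] (np.float64(-14.124934074077245), np.float64(58.40019089523546)) (np.float64(-14.186769498830882), np.float64(58.3719891212969))
plug [[618. -34.  15.]] nut [[607.   39.8  23. ]]
handle [567.9  -3.7  95. ] (np.float64(97.33648713096693), np.float64(60.34994894623954))
msq [482.5 -64.8   3. ] (np.float64(7.519121034874271), np.float64(91.90188451945497)) (np.float64(96.61064335527719), np.float64(91.71442542766785))
mr [[469.2  35.5   3. ]]
tray [477.1 295.2  15. ] (np.float64(1.365260106530433), np.float64(217.35119309223663)) (np.float64(91.32053108595588), np.float64(120.3663491891346))
cad [ 452.4 -276.    60. ] (np.float64(2.5449429052047496), np.float64(197.3973274810339)) (np.float64(91.94216581834169), np.float64(127.63117178686744))
[[328.2 215.2]]
```

```bash
cat >> h.py <<'E'
def rect(cx,cy,z,lx,ly,yaw):
    a=np.radians(yaw);r=np.array([[np.cos(a),-np.sin(a)],[np.sin(a),np.cos(a)]])
    p=np.array([[-1,-1],[1,-1],[1,1],[-1,1]])*[lx/2,ly/2]@r.T+[cx,cy];return np.c_[p,[z]*4]
def circ(cx,cy,z,d):
    t=np.linspace(0,6.283,40);return np.c_[cx+d/2*np.cos(t),cy+d/2*np.sin(t),0*t+z]
def overlay(n,polys,x,y,ww,hh,s,fn):
    c=cam(n);im=c["img"][y:y+hh,x:x+ww,::-1];im=cv2.resize(im,None,fx=s,fy=s,interpolation=cv2.INTER_CUBIC)
    im=np.clip(255*(im/255.)**.6,0,255).astype('uint8')
    for p in polys:
        q=((px(c,p)-[x,y]+.5)*s-.5);cv2.polylines(im,[q.round().astype(int).reshape(-1,1,2)],True,(0,0,255),1)
    cv2.imwrite("pics/"+fn,im)
E
python3 - <<'E'
from h import *
P=[rect(601.2,.5,73,124,166,7),rect(601.2,.5,5,112,150,7),circ(469.4,37,118,56),circ(469.4,37,3,56),circ(484.2,-63.3,3,60),
rect(477.4,-61.6,189,62,24,-14),circ(618,-34,15,44),circ(607,39.8,23,48),rect(567.9,-3.7,95,10,60,7),rect(482.5,-64.8,3,90,90,7),circ(469.2,35.5,3,86),
rect(477,295,15,220,120,1.3),rect(404.7,-277.8,60,94,122,2.2),rect(404.7,-277.8,4,94,122,2.2)]
overlay("top",P,140,110,350,200,2.28,"ov_t.png");overlay("side",P,220,150,270,330,1.8,"ov_s.png")
E
```

```text
(no output)
```

View pics/ov_t.png

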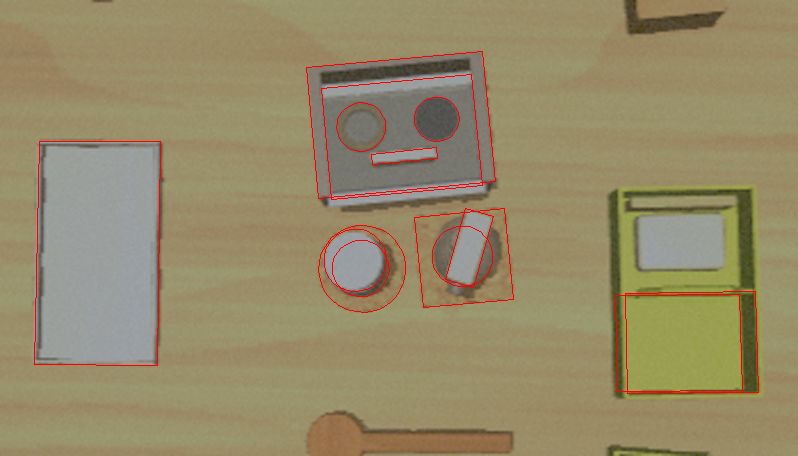

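View pics/ov_s.png

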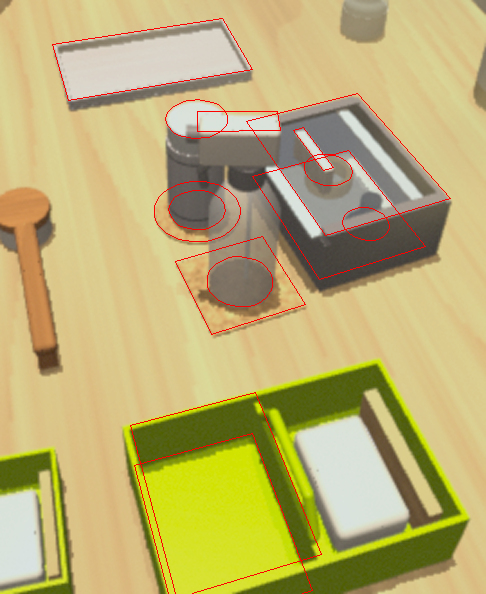

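```bash
cat >> h.py <<'E'
def go(x,y,z,yaw=None):
    "z = grasp-point height; yaw in deg -> units left to go"
    s=env.state();r=R.from_euler('xyz',s["tcp_rot"]);cy=np.degrees(s["tcp_rot"][2])
    d=r.inv().apply(np.array([x,y,z+171])-s["eef_pos"])/150
    rt=(r.inv()*R.from_euler('xyz',[180,0,cy if yaw is None else yaw],degrees=True)).as_rotvec(degrees=True)/45
    print("xyz",d.round(3),"rot",rt.round(3),"eef",s["eef_pos"].round(1),"yaw",cy.round(2),"F",s["ft_force"].round(1),"open",round(s["opening"],3),"t",round(s["t"],2))
E
python3 -c "
from h import *
go(484,-63,250,166)"
```

```text
xyz [-3.131 -3.282 -0.109] rot [-0.    -0.    -0.204] eef [246.1 574.5 404.7] yaw 156.81 F [ 0.1 -1.2  0.5] open 1.005 t 0.45
```

```bash
python3 -m pendant '[{"x":-0.95,"y":-1,"z":-0.1,"rz":-0.2},{"x":-0.95,"y":-1,"z":-0.1,"rz":-0.2},{"x":-0.95,"y":-1,"z":-0.1,"rz":-0.2},{"x":-0.95,"y":-1,"z":-0.1,"rz":-0.2},{"x":-0.95,"y":-1,"z":-0.1,"rz":-0.2}]'; python3 -c "
from h import *
go(484,-63,250,166)"
```

```text
xyz [-3.131 -3.282 -0.109] rot [-0.    -0.    -0.204] eef [246.1 574.5 404.7] yaw 156.81 F [ 0.1 -1.2  0.5] open 1.005 t 0.45invalid input
```

```bash
python3 -m pendant '[{"x":-0.95,"y":-1,"z":-0.1,"rx":0,"ry":0,"rz":-0.2,"jaw":1},{"x":-0.95,"y":-1,"z":-0.1,"rx":0,"ry":0,"rz":-0.2,"jaw":1},{"x":-0.95,"y":-1,"z":-0.1,"rx":0,"ry":0,"rz":-0.2,"jaw":1},{"x":-0.95,"y":-1,"z":-0.1,"rx":0,"ry":0,"rz":-0.2,"jaw":1},{"x":-0.95,"y":-1,"z":-0.1,"rx":0,"ry":0,"rz":-0.2,"jaw":1}]'; python3 -c "
from h import *
go(484,-63,250,166)"
```

```text
t: 1.08
eef_pos: [318.5, 380.0, 420.2]
tcp_rot: [3.141, 0.0, 2.892]
ft_force: [-1.1, 0.6, 0.1]
opening: 0.998
xyz [-1.799 -2.589 -0.007] rot [ 0.001  0.001 -0.007] eef [318.5 380.  420.2] yaw 165.69 F [-1.1  0.6  0.1] open 0.998 t 1.07
```

```bash
python3 -m pendant '[{"x":-0.7,"y":-1,"z":0,"rx":0,"ry":0,"rz":0,"jaw":0.55},{"x":-0.7,"y":-1,"z":0,"rx":0,"ry":0,"rz":0,"jaw":0.55},{"x":-0.7,"y":-1,"z":0,"rx":0,"ry":0,"rz":0,"jaw":0.55},{"x":-0.7,"y":-1,"z":0,"rx":0,"ry":0,"rz":0,"jaw":0.55}]';  python3 -m pendant '[{"x":-0.7,"y":-1,"z":0,"rx":0,"ry":0,"rz":0,"jaw":0.55},{"x":-0.7,"y":-1,"z":0,"rx":0,"ry":0,"rz":0,"jaw":0.55},{"x":-0.7,"y":-1,"z":0,"rx":0,"ry":0,"rz":0,"jaw":0.55},{"x":-0.7,"y":-1,"z":0,"rx":0,"ry":0,"rz":0,"jaw":0.55},{"x":-0.7,"y":-1,"z":0,"rx":0,"ry":0,"rz":0,"jaw":0.55}]'; python3 -c "
from h import *
go(484,-63,250,166)"
```

```text
t: 1.58
eef_pos: [384.4, 207.9, 419.7]
tcp_rot: [3.141, 0.0, 2.89]
ft_force: [0.6, 0.4, 0.0]
opening: 0.635
t: 2.2
eef_pos: [448.3, 39.5, 419.4]
tcp_rot: [3.141, -0.001, 2.895]
ft_force: [0.2, 0.3, 0.5]
opening: 0.549
xyz [-0.398 -0.604 -0.011] rot [ 0.    -0.001 -0.003] eef [448.3  39.5 419.4] yaw 165.85 F [0.2 0.3 0.5] open 0.549 t 2.2
```

```bash
python3 -m pendant '[{"x":-0.395,"y":-0.6,"z":-0.01,"rx":0,"ry":0,"rz":0,"jaw":0.55},{"x":-0.395,"y":-0.6,"z":-0.01,"rx":0,"ry":0,"rz":0,"jaw":0.55},{"x":-0.395,"y":-0.6,"z":-0.01,"rx":0,"ry":0,"rz":0,"jaw":0.55},{"x":-0.395,"y":-0.6,"z":-0.01,"rx":0,"ry":0,"rz":0,"jaw":0.55}]';  python3 -c "
from h import *
go(484,-63,175,166)
c=cam('side');crop(c,230,80,270,250,2.2,'a1.png')"
```

```text
t: 2.7
eef_pos: [483.4, -61.9, 421.1]
tcp_rot: [3.141, -0.001, 2.896]
ft_force: [-0.9, 1.1, 0.5]
opening: 0.549
xyz [-0.006 -0.006  0.5  ] rot [ 0.001 -0.001 -0.002] eef [483.4 -61.9 421.1] yaw 165.9 F [-0.9  1.1  0.5] open 0.549 t 2.7
```

View pics/a1.png

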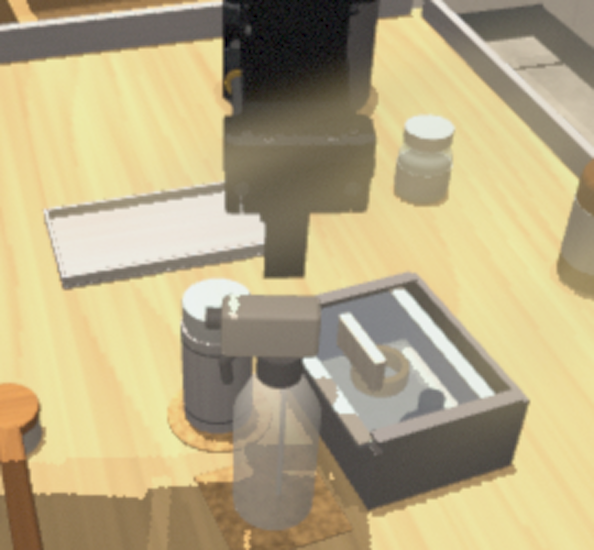

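The fingers, at (285,250) in the crop, are in line with the collar below at (280,365). I'll descend and close.

```bash
python3 -m pendant '[{"x":0,"y":0,"z":0.2,"rx":0,"ry":0,"rz":0,"jaw":0.55},{"x":0,"y":0,"z":0.4,"rx":0,"ry":0,"rz":0,"jaw":0.55},{"x":0,"y":0,"z":0.5,"rx":0,"ry":0,"rz":0,"jaw":0.55},{"x":0,"y":0,"z":0.5,"rx":0,"ry":0,"rz":0,"jaw":0.55},{"x":0,"y":0,"z":0.5,"rx":0,"ry":0,"rz":0,"jaw":0.1},{"x":0,"y":0,"z":0.5,"rx":0,"ry":0,"rz":0,"jaw":0.1},{"x":0,"y":0,"z":0.5,"rx":0,"ry":0,"rz":0,"jaw":0.1},{"x":0,"y":0,"z":0.5,"rx":0,"ry":0,"rz":0,"jaw":0.1},{"x":0,"y":0,"z":0.5,"rx":0,"ry":0,"rz":0,"jaw":0.1},{"x":0,"y":0,"z":0.5,"rx":0,"ry":0,"rz":0,"jaw":0.1}]'
python3 -m pendant '[{"x":0,"y":0,"z":-0.2,"rx":0,"ry":0,"rz":0,"jaw":0.1},{"x":0,"y":0,"z":-0.4,"rx":0,"ry":0,"rz":0,"jaw":0.1},{"x":0,"y":0,"z":-0.6,"rx":0,"ry":0,"rz":0,"jaw":0.1},{"x":0,"y":0,"z":-0.8,"rx":0,"ry":0,"rz":0,"jaw":0.1},{"x":0,"y":0,"z":-1,"rx":0,"ry":0,"rz":0,"jaw":0.1},{"x":0,"y":0,"z":-1,"rx":0,"ry":0,"rz":0,"jaw":0.1},{"x":0,"y":0,"z":-1,"rx":0,"ry":0,"rz":0,"jaw":0.1}]'
python3 -c "
from h import *
go(415,293.6,325,166)
c=cam('side');crop(c,230,0,270,330,1.7,'a2.png')"
```

```text
t: 4.0
eef_pos: [483.5, -63.6, 346.6]
tcp_rot: [3.141, 0.001, 2.894]
ft_force: [-0.7, 1.5, 5.9]
opening: 0.251
t: 4.88
eef_pos: [483.3, -63.6, 495.2]
tcp_rot: [3.141, -0.001, 2.894]
ft_force: [-0.6, 0.0, -1.5]
opening: 0.253
xyz [ 1.025  2.197 -0.004] rot [ 0.    -0.002 -0.004] eef [483.3 -63.6 495.2] yaw 165.8 F [-0.6  0.  -1.5] open 0.253 t 4.88
```

View pics/a2.png

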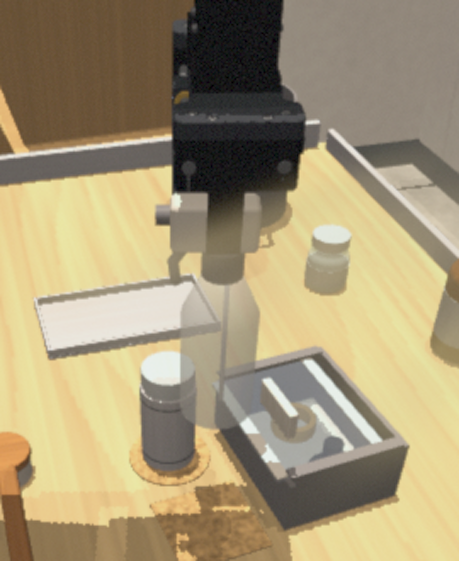

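The bottle is held upright at (220,340), clear of the tin at (168,410). I'll carry it to the tray.

```bash
python3 -m pendant '[{"x":0.12,"y":0.25,"z":0,"rx":0,"ry":0,"rz":0,"jaw":0.1},{"x":0.24,"y":0.5,"z":0,"rx":0,"ry":0,"rz":0,"jaw":0.1},{"x":0.36,"y":0.75,"z":0,"rx":0,"ry":0,"rz":0,"jaw":0.1},{"x":0.48,"y":1,"z":0,"rx":0,"ry":0,"rz":0,"jaw":0.1}]'
python3 -m pendant '[{"x":0.12,"y":0.25,"z":0,"rx":0,"ry":0,"rz":0,"jaw":0.1},{"x":0.24,"y":0.5,"z":0,"rx":0,"ry":0,"rz":0,"jaw":0.1},{"x":0.36,"y":0.75,"z":0,"rx":0,"ry":0,"rz":0,"jaw":0.1},{"x":0.48,"y":1,"z":0,"rx":0,"ry":0,"rz":0,"jaw":0.1},{"x":0.48,"y":1,"z":0,"rx":0,"ry":0,"rz":0,"jaw":0.1},{"x":0.48,"y":1,"z":0,"rx":0,"ry":0,"rz":0,"jaw":0.1}]'
python3 -c "
from h import *
go(415,293.6,178,166)"
```

```text
t: 5.42
eef_pos: [450.1, 100.7, 495.1]
tcp_rot: [-3.141, -0.002, 2.894]
ft_force: [1.5, 0.6, -1.0]
opening: 0.253
t: 6.18
eef_pos: [417.5, 262.3, 495.4]
tcp_rot: [-3.14, -0.001, 2.894]
ft_force: [0.3, -0.3, -0.8]
opening: 0.253
xyz [0.066 0.199 0.976] rot [-0.001 -0.001 -0.004] eef [417.5 262.3 495.4] yaw 165.84 F [ 0.3 -0.3 -0.8] open 0.253 t 6.17
```

```bash
python3 -m pendant '[{"x":0.066,"y":0.2,"z":0.2,"rx":0,"ry":0,"rz":0,"jaw":0.1},{"x":0.066,"y":0.2,"z":0.4,"rx":0,"ry":0,"rz":0,"jaw":0.1},{"x":0.066,"y":0.2,"z":0.6,"rx":0,"ry":0,"rz":0,"jaw":0.1},{"x":0.066,"y":0.2,"z":0.8,"rx":0,"ry":0,"rz":0,"jaw":0.1},{"x":0.066,"y":0.2,"z":0.92,"rx":0,"ry":0,"rz":0,"jaw":0.1},{"x":0.066,"y":0.2,"z":0.96,"rx":0,"ry":0,"rz":0,"jaw":0.1},{"x":0.066,"y":0.2,"z":0.98,"rx":0,"ry":0,"rz":0,"jaw":0.1},{"x":0.066,"y":0.2,"z":0.985,"rx":0,"ry":0,"rz":0,"jaw":0.1}]'
python3 -c "
from h import *
go(415,293.6,178,166)
c=cam('side');crop(c,200,0,270,260,2.2,'a3.png')"
```

```text
t: 7.18
eef_pos: [415.3, 293.8, 349.0]
tcp_rot: [3.141, 0.001, 2.894]
ft_force: [-1.2, 0.7, -1.1]
opening: 0.25
xyz [ 0.002 -0.002 -0.   ] rot [ 0.001  0.001 -0.005] eef [415.3 293.8 349. ] yaw 165.79 F [-1.2  0.7 -1.1] open 0.25 t 7.17
```

View pics/a3.png

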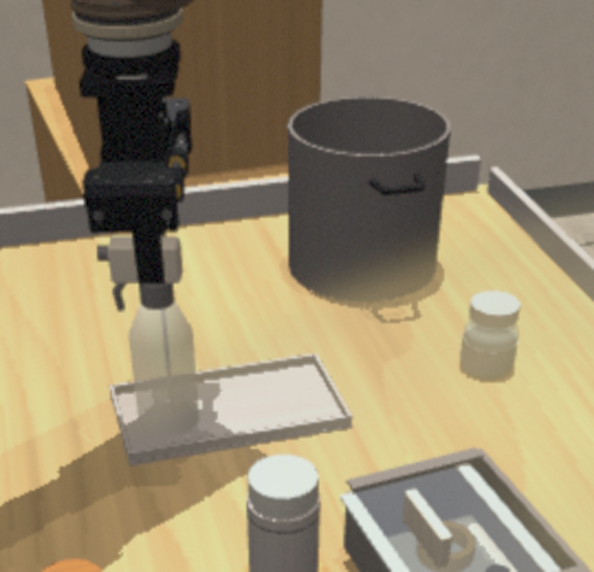

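The bottle is just over the tray floor at (165,420), inside the rim. I'll lower it 1.5 mm, release and rise.

```bash
python3 -m pendant '[{"x":0,"y":0,"z":0.007,"rx":0,"ry":0,"rz":0,"jaw":0.1},{"x":0,"y":0,"z":0.007,"rx":0,"ry":0,"rz":0,"jaw":0.1},{"x":0,"y":0,"z":0.007,"rx":0,"ry":0,"rz":0,"jaw":0.5},{"x":0,"y":0,"z":0.007,"rx":0,"ry":0,"rz":0,"jaw":0.5},{"x":0,"y":0,"z":0.007,"rx":0,"ry":0,"rz":0,"jaw":0.5},{"x":0,"y":0,"z":0.007,"rx":0,"ry":0,"rz":0,"jaw":0.5},{"x":0,"y":0,"z":-0.2,"rx":0,"ry":0,"rz":0,"jaw":0.5},{"x":0,"y":0,"z":-0.4,"rx":0,"ry":0,"rz":0,"jaw":0.5},{"x":0,"y":0,"z":-0.6,"rx":0,"ry":0,"rz":0,"jaw":0.8},{"x":0,"y":0,"z":-0.6,"rx":0,"ry":0,"rz":0,"jaw":1}]'
python3 -c "
from h import *
go(469,37,150,180)
P=[circ(415,293.6,190,30),circ(415,293.6,4,60),rect(477,295,15,220,120,1.3),circ(469,37,3,56),circ(469,37,118,56)]
overlay('side',P,200,0,270,260,2.2,'a4.png')"
```

```text
t: 8.48
eef_pos: [415.1, 294.1, 440.3]
tcp_rot: [3.139, 0.003, 2.894]
ft_force: [-0.1, -0.1, -0.7]
opening: 0.652
xyz [-0.766 -1.575  0.793] rot [ 0.003  0.004 -0.315] eef [415.1 294.1 440.3] yaw 165.81 F [-0.1 -0.1 -0.7] open 0.652 t 8.47
```

View pics/a4.png

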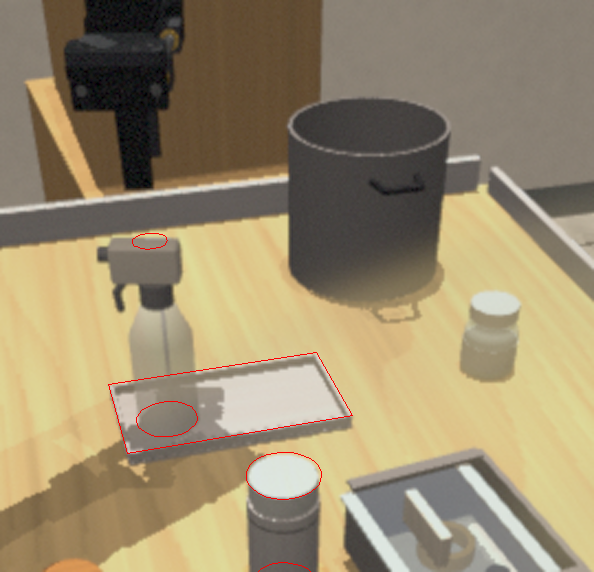

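```bash
python3 -m pendant '[{"x":-0.15,"y":-0.35,"z":0,"rx":0,"ry":0,"rz":0,"jaw":1},{"x":-0.4,"y":-0.8,"z":0,"rx":0,"ry":0,"rz":0,"jaw":1},{"x":-0.5,"y":-1,"z":0,"rx":0,"ry":0,"rz":0,"jaw":1},{"x":-0.5,"y":-1,"z":0,"rx":0,"ry":0,"rz":0,"jaw":1},{"x":-0.5,"y":-1,"z":0,"rx":0,"ry":0,"rz":0,"jaw":1}]'
python3 -c "
from h import *
go(469,37,150,166)"
```

```text
t: 9.15
eef_pos: [451.0, 130.4, 437.7]
tcp_rot: [-3.141, -0.001, 2.893]
ft_force: [0.2, 0.4, -0.7]
opening: 1.0
xyz [-0.27  -0.574  0.778] rot [-0.    -0.002 -0.005] eef [451.  130.4 437.7] yaw 165.76 F [ 0.2  0.4 -0.7] open 1.0 t 9.15
```

```bash
python3 -m pendant '[{"x":-0.15,"y":-0.32,"z":0.2,"rx":0,"ry":0,"rz":0,"jaw":1},{"x":-0.265,"y":-0.57,"z":0.4,"rx":0,"ry":0,"rz":0,"jaw":1},{"x":-0.265,"y":-0.57,"z":0.6,"rx":0,"ry":0,"rz":0,"jaw":1},{"x":-0.265,"y":-0.57,"z":0.65,"rx":0,"ry":0,"rz":0,"jaw":1},{"x":-0.265,"y":-0.57,"z":0.65,"rx":0,"ry":0,"rz":0,"jaw":1}]'
python3 -c "
from h import *
go(469,37,90,166)
c=cam('top');crop(c,230,150,140,120,4,'b1.png')"
```

```text
t: 9.78
eef_pos: [468.7, 38.6, 341.0]
tcp_rot: [3.142, -0.001, 2.896]
ft_force: [-0.3, 0.2, 0.4]
opening: 1.0
xyz [-0.005 -0.01   0.533] rot [ 0.    -0.001 -0.002] eef [468.7  38.6 341. ] yaw 165.9 F [-0.3  0.2  0.4] open 1.0 t 9.78
```

View pics/b1.png

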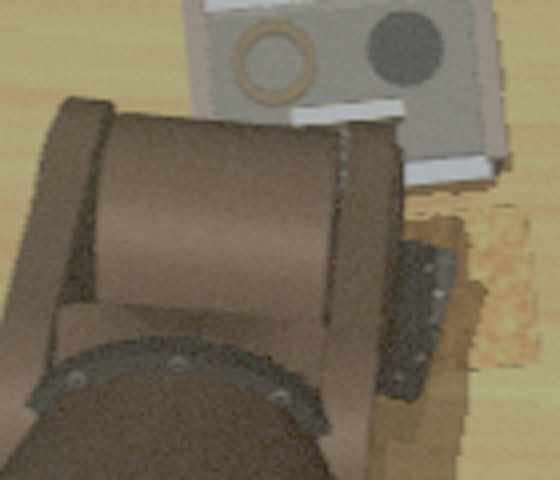

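The arm hides the tin from above, so I'll rely on the measured pose and check with force, opening and the side view.

```bash
python3 -m pendant '[{"x":-0.003,"y":-0.007,"z":0.2,"rx":0,"ry":0,"rz":0,"jaw":1},{"x":-0.003,"y":-0.007,"z":0.4,"rx":0,"ry":0,"rz":0,"jaw":1},{"x":-0.003,"y":-0.007,"z":0.53,"rx":0,"ry":0,"rz":0,"jaw":1},{"x":-0.003,"y":-0.007,"z":0.53,"rx":0,"ry":0,"rz":0,"jaw":1},{"x":-0.003,"y":-0.007,"z":0.53,"rx":0,"ry":0,"rz":0,"jaw":0.4},{"x":-0.003,"y":-0.007,"z":0.53,"rx":0,"ry":0,"rz":0,"jaw":0.4},{"x":-0.003,"y":-0.007,"z":0.53,"rx":0,"ry":0,"rz":0,"jaw":0.4},{"x":-0.003,"y":-0.007,"z":0.53,"rx":0,"ry":0,"rz":0,"jaw":0.4},{"x":-0.003,"y":-0.007,"z":0.53,"rx":0,"ry":0,"rz":0,"jaw":0.4},{"x":-0.003,"y":-0.007,"z":0.53,"rx":0,"ry":0,"rz":0,"jaw":0.4}]'
python3 -c "
from h import *
go(469,37,90,166)
c=cam('side');crop(c,230,120,240,200,2.5,'b2.png')"
```

```text
t: 11.08
eef_pos: [468.9, 36.5, 261.6]
tcp_rot: [3.141, 0.0, 2.894]
ft_force: [0.1, 1.0, 3.4]
opening: 0.583
xyz [0.    0.003 0.004] rot [ 0.     0.001 -0.004] eef [468.9  36.5 261.6] yaw 165.8 F [0.1 1.  3.4] open 0.583 t 11.07
```

View pics/b2.png

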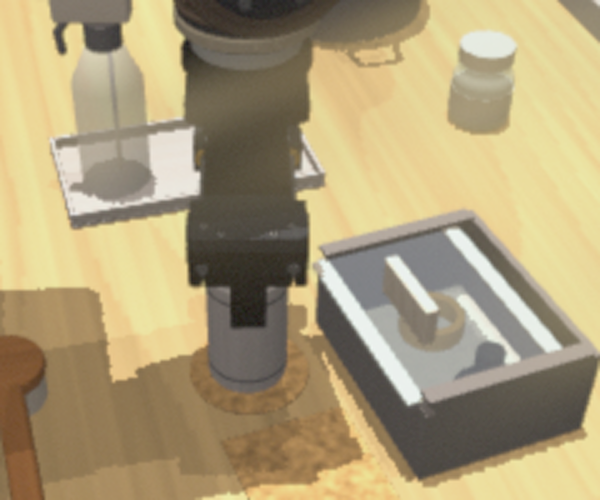

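The tin is gripped (0.583 opening is 55 mm). I'll lift it and carry it to the far end of the tray.

```bash
python3 -m pendant '[{"x":0,"y":0,"z":-0.2,"rx":0,"ry":0,"rz":0,"jaw":0.4},{"x":0,"y":0,"z":-0.4,"rx":0,"ry":0,"rz":0,"jaw":0.4},{"x":0,"y":0,"z":-0.6,"rx":0,"ry":0,"rz":0,"jaw":0.4},{"x":0,"y":0.25,"z":-0.6,"rx":0,"ry":0,"rz":0,"jaw":0.4},{"x":0,"y":0.5,"z":-0.6,"rx":0,"ry":0,"rz":0,"jaw":0.4},{"x":0,"y":0.75,"z":-0.6,"rx":0,"ry":0,"rz":0,"jaw":0.4},{"x":0,"y":1,"z":-0.6,"rx":0,"ry":0,"rz":0,"jaw":0.4},{"x":0,"y":1,"z":-0.6,"rx":0,"ry":0,"rz":0,"jaw":0.4}]'
python3 -c "
from h import *
go(541,296.5,92.5,166)"
```

```text
t: 12.12
eef_pos: [505.7, 183.6, 350.9]
tcp_rot: [-3.141, -0.001, 2.896]
ft_force: [-0.5, -0.9, -1.6]
opening: 0.58
xyz [-0.046  0.787  0.582] rot [-0.    -0.001 -0.001] eef [505.7 183.6 350.9] yaw 165.95 F [-0.5 -0.9 -1.6] open 0.58 t 12.12
```

```bash
python3 -m pendant '[{"x":-0.045,"y":0.25,"z":0,"rx":0,"ry":0,"rz":0,"jaw":0.4},{"x":-0.045,"y":0.5,"z":0,"rx":0,"ry":0,"rz":0,"jaw":0.4},{"x":-0.045,"y":0.785,"z":0.1,"rx":0,"ry":0,"rz":0,"jaw":0.4},{"x":-0.045,"y":0.785,"z":0.3,"rx":0,"ry":0,"rz":0,"jaw":0.4},{"x":-0.045,"y":0.785,"z":0.45,"rx":0,"ry":0,"rz":0,"jaw":0.4},{"x":-0.045,"y":0.785,"z":0.54,"rx":0,"ry":0,"rz":0,"jaw":0.4},{"x":-0.045,"y":0.785,"z":0.57,"rx":0,"ry":0,"rz":0,"jaw":0.4},{"x":-0.045,"y":0.785,"z":0.585,"rx":0,"ry":0,"rz":0,"jaw":0.4},{"x":-0.045,"y":0.785,"z":0.585,"rx":0,"ry":0,"rz":0,"jaw":0.4}]'
python3 -c "
from h import *
go(541,296.5,91.6,166)
c=cam('side');crop(c,200,0,270,260,2.2,'b3.png')"
```

```text
t: 13.25
eef_pos: [541.1, 294.3, 264.3]
tcp_rot: [3.141, 0.001, 2.894]
ft_force: [0.2, 0.7, -1.8]
opening: 0.584
xyz [0.004 0.014 0.011] rot [ 0.001  0.001 -0.004] eef [541.1 294.3 264.3] yaw 165.8 F [ 0.2  0.7 -1.8] open 0.584 t 13.25
```

View pics/b3.png

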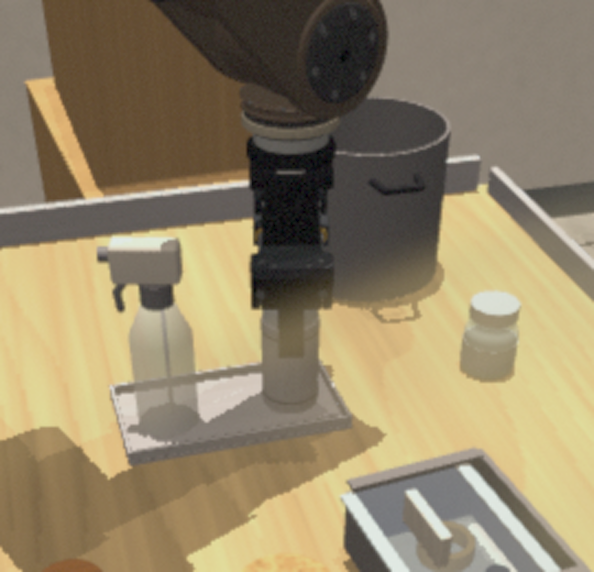

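The tin is over the tray floor at (290,390), clear of the bottle. I'll set it down and release.

```bash
python3 -m pendant '[{"x":0,"y":0,"z":0.01,"rx":0,"ry":0,"rz":0,"jaw":0.4},{"x":0,"y":0,"z":0.01,"rx":0,"ry":0,"rz":0,"jaw":0.4},{"x":0,"y":0,"z":0.01,"rx":0,"ry":0,"rz":0,"jaw":0.9},{"x":0,"y":0,"z":0.01,"rx":0,"ry":0,"rz":0,"jaw":0.9},{"x":0,"y":0,"z":0.01,"rx":0,"ry":0,"rz":0,"jaw":0.9},{"x":0,"y":0,"z":0.01,"rx":0,"ry":0,"rz":0,"jaw":0.9},{"x":0,"y":0,"z":-0.2,"rx":0,"ry":0,"rz":0,"jaw":0.9},{"x":0,"y":0,"z":-0.4,"rx":0,"ry":0,"rz":0,"jaw":0.9},{"x":0,"y":0,"z":-0.8,"rx":0,"ry":0,"rz":0,"jaw":0.7},{"x":0,"y":0,"z":-0.8,"rx":0,"ry":0,"rz":0,"jaw":0.5}]'
python3 -c "
from h import *
go(568,-3.7,140,97)
c=cam('side');crop(c,200,0,270,260,2.2,'b4.png')"
```

```text
t: 14.55
eef_pos: [541.2, 294.5, 388.1]
tcp_rot: [3.137, 0.006, 2.894]
ft_force: [0.3, -0.3, -0.5]
opening: 0.747
xyz [-0.657 -1.886  0.509] rot [0.01  0.003 1.529] eef [541.2 294.5 388.1] yaw 165.81 F [ 0.3 -0.3 -0.5] open 0.747 t 14.55
```

View pics/b4.png

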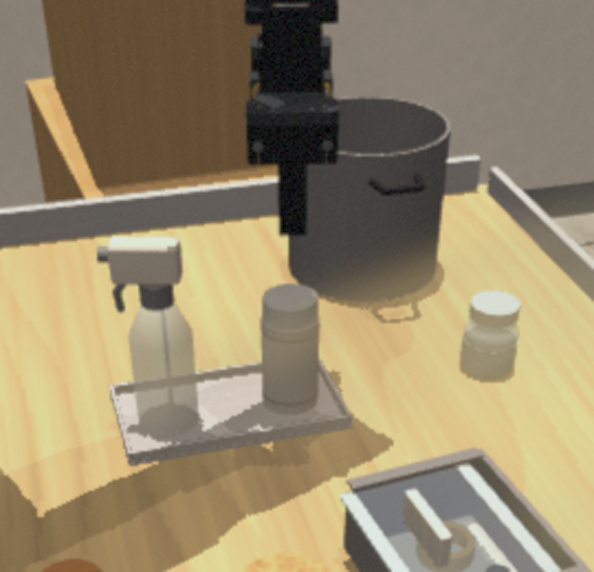

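Both stand in the tray, the bottle at (165,370) and the tin at (290,345). Next is the lid.

```bash
python3 -m pendant '[{"x":-0.1,"y":-0.35,"z":0,"rx":0,"ry":0,"rz":0,"jaw":0.5},{"x":-0.25,"y":-0.7,"z":0,"rx":0,"ry":0,"rz":0,"jaw":0.5},{"x":-0.35,"y":-1,"z":0,"rx":0,"ry":0,"rz":0.2,"jaw":0.4},{"x":-0.35,"y":-1,"z":0,"rx":0,"ry":0,"rz":0.4,"jaw":0.4},{"x":-0.35,"y":-1,"z":0,"rx":0,"ry":0,"rz":0.6,"jaw":0.4},{"x":-0.35,"y":-1,"z":0,"rx":0,"ry":0,"rz":0.8,"jaw":0.4},{"x":-0.35,"y":-1,"z":0,"rx":0,"ry":0,"rz":0.8,"jaw":0.4}]'
python3 -c "
from h import *
go(568,-3.7,140,97)"
```

```text
t: 15.48
eef_pos: [555.0, 136.0, 382.4]
tcp_rot: [-3.14, -0.001, 2.267]
ft_force: [0.2, 0.2, 0.1]
opening: 0.399
xyz [-0.771 -0.53   0.476] rot [-0.003 -0.001  0.73 ] eef [555.  136.  382.4] yaw 129.86 F [0.2 0.2 0.1] open 0.399 t 15.47
```

```bash
python3 -m pendant '[{"x":-0.25,"y":-0.2,"z":0,"rx":0,"ry":0,"rz":0.2,"jaw":0.4},{"x":-0.5,"y":-0.35,"z":0.1,"rx":0,"ry":0,"rz":0.4,"jaw":0.4},{"x":-0.77,"y":-0.53,"z":0.2,"rx":0,"ry":0,"rz":0.6,"jaw":0.4},{"x":-0.77,"y":-0.53,"z":0.35,"rx":0,"ry":0,"rz":0.73,"jaw":0.4},{"x":-0.77,"y":-0.53,"z":0.47,"rx":0,"ry":0,"rz":0.73,"jaw":0.4},{"x":-0.77,"y":-0.53,"z":0.47,"rx":0,"ry":0,"rz":0.73,"jaw":0.4}]'
python3 -c "
from h import *
go(568,-3.7,88,97)
c=cam('side');crop(c,280,80,220,240,2.4,'c1.png')"
```

```text
t: 16.23
eef_pos: [567.8, -3.6, 311.6]
tcp_rot: [-3.138, -0.001, 1.695]
ft_force: [1.1, 0.5, 0.6]
opening: 0.4
xyz [-0.001  0.002  0.351] rot [-0.004 -0.001  0.003] eef [567.8  -3.6 311.6] yaw 97.13 F [1.1 0.5 0.6] open 0.4 t 16.23
```

View pics/c1.png

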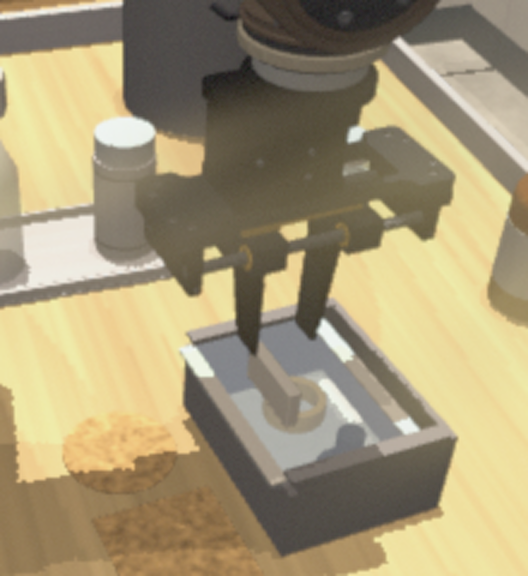

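The fingers straddle the handle, with tips at (253,350) and (310,335). I'll descend and grip.

```bash
python3 -m pendant '[{"x":0,"y":0,"z":0.15,"rx":0,"ry":0,"rz":0,"jaw":0.4},{"x":0,"y":0,"z":0.28,"rx":0,"ry":0,"rz":0,"jaw":0.4},{"x":0,"y":0,"z":0.345,"rx":0,"ry":0,"rz":0,"jaw":0.4},{"x":0,"y":0,"z":0.345,"rx":0,"ry":0,"rz":0,"jaw":0.4},{"x":0,"y":0,"z":0.345,"rx":0,"ry":0,"rz":0,"jaw":0},{"x":0,"y":0,"z":0.345,"rx":0,"ry":0,"rz":0,"jaw":0},{"x":0,"y":0,"z":0.345,"rx":0,"ry":0,"rz":0,"jaw":0},{"x":0,"y":0,"z":0.345,"rx":0,"ry":0,"rz":0,"jaw":0},{"x":0,"y":0,"z":0.345,"rx":0,"ry":0,"rz":0,"jaw":0},{"x":0,"y":0,"z":0.345,"rx":0,"ry":0,"rz":0,"jaw":0}]'
python3 -c "
from h import *
go(465.5,-15.5,88,97)"
```

```text
t: 17.52
eef_pos: [568.1, -3.5, 261.8]
tcp_rot: [3.141, 0.0, 1.692]
ft_force: [0.4, 0.6, 5.1]
opening: 0.105
xyz [ 0.004 -0.689  0.018] rot [ 0.001  0.    -0.001] eef [568.1  -3.5 261.8] yaw 96.96 F [0.4 0.6 5.1] open 0.105 t 17.52
```

```bash
python3 -m pendant '[{"x":0,"y":-0.1,"z":0,"rx":0,"ry":0,"rz":0,"jaw":0},{"x":0,"y":-0.2,"z":0,"rx":0,"ry":0,"rz":0,"jaw":0},{"x":0,"y":-0.3,"z":0,"rx":0,"ry":0,"rz":0,"jaw":0},{"x":0,"y":-0.4,"z":0,"rx":0,"ry":0,"rz":0,"jaw":0},{"x":0,"y":-0.5,"z":0,"rx":0,"ry":0,"rz":0,"jaw":0},{"x":0,"y":-0.58,"z":0,"rx":0,"ry":0,"rz":0,"jaw":0},{"x":0,"y":-0.64,"z":0,"rx":0,"ry":0,"rz":0,"jaw":0},{"x":0,"y":-0.64,"z":0,"rx":0,"ry":0,"rz":0,"jaw":0},{"x":0,"y":-0.64,"z":0,"rx":0,"ry":0,"rz":0,"jaw":0}]'
python3 -c "
from h import *
go(465.5,-15.5,88,97)"
```

```text
t: 18.65
eef_pos: [472.2, -15.4, 261.8]
tcp_rot: [-3.142, 0.0, 1.692]
ft_force: [-1.6, -1.2, 8.1]
opening: 0.102
xyz [ 0.004 -0.044  0.019] rot [-0.     0.    -0.001] eef [472.2 -15.4 261.8] yaw 96.96 F [-1.6 -1.2  8.1] open 0.102 t 18.65
```

```bash
python3 -m pendant '[{"x":0,"y":-0.02,"z":0,"rx":0,"ry":0,"rz":0,"jaw":0},{"x":0,"y":-0.035,"z":0,"rx":0,"ry":0,"rz":0,"jaw":0},{"x":0,"y":-0.035,"z":0,"rx":0,"ry":0,"rz":0,"jaw":0}]';python3 -m pendant '[{"x":0,"y":-0.01,"z":0,"rx":0,"ry":0,"rz":0,"jaw":0},{"x":0,"y":-0.02,"z":0,"rx":0,"ry":0,"rz":0,"jaw":0},{"x":0,"y":-0.02,"z":0,"rx":0,"ry":0,"rz":0,"jaw":0}]'
```

```text
t: 19.02
eef_pos: [468.4, -15.8, 261.8]
tcp_rot: [3.136, 0.001, 1.692]
ft_force: [11.2, 4.9, -1.5]
opening: 0.102
t: 19.4
eef_pos: [467.2, -15.9, 261.9]
tcp_rot: [3.13, 0.002, 1.691]
ft_force: [25.8, 13.4, -13.1]
opening: 0.104
```

The lid has reached its stop (force rose to 26 N). I'll release and rise.

```bash
python3 -m pendant '[{"x":0,"y":0.015,"z":0,"rx":0,"ry":0,"rz":0,"jaw":0.35},{"x":0,"y":0.015,"z":0,"rx":0,"ry":0,"rz":0,"jaw":0.35},{"x":0,"y":0.015,"z":0,"rx":0,"ry":0,"rz":0,"jaw":0.35},{"x":0,"y":0.015,"z":-0.2,"rx":0,"ry":0,"rz":0,"jaw":0.45},{"x":0,"y":0.2,"z":-0.4,"rx":0,"ry":0,"rz":0,"jaw":0.45},{"x":0,"y":0.5,"z":-0.4,"rx":0,"ry":0,"rz":0,"jaw":0.45},{"x":0,"y":0.5,"z":-0.4,"rx":0,"ry":0,"rz":0,"jaw":0.45}]'
python3 -c "
from h import *
go(618,-34,100,97)
c=cam('top');crop(c,265,120,115,130,4.5,'d1.png');P=[circ(618,-34,15,44),circ(618,-34,50,20),circ(607,39.8,23,48)]
overlay('side',P,280,80,220,240,2.4,'d2.png')"
```

```text
t: 20.27
eef_pos: [540.5, -7.0, 321.6]
tcp_rot: [3.14, 0.0, 1.693]
ft_force: [-1.0, -0.3, -0.9]
opening: 0.452
xyz [-0.242  0.491  0.338] rot [ 0.002  0.    -0.   ] eef [540.5  -7.  321.6] yaw 96.98 F [-1.  -0.3 -0.9] open 0.452 t 20.27
```

View pics/d1.png

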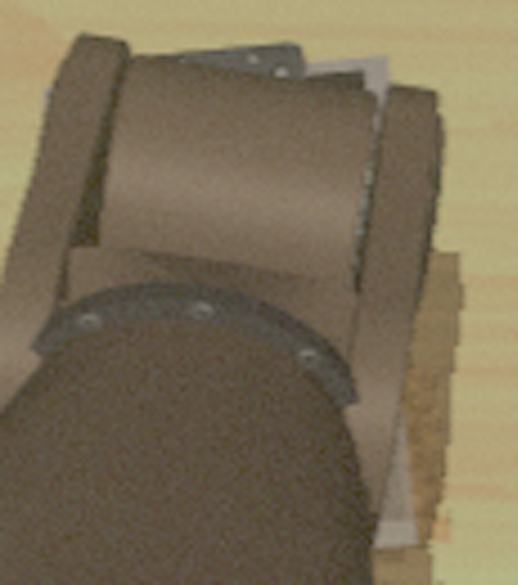

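View pics/d2.png

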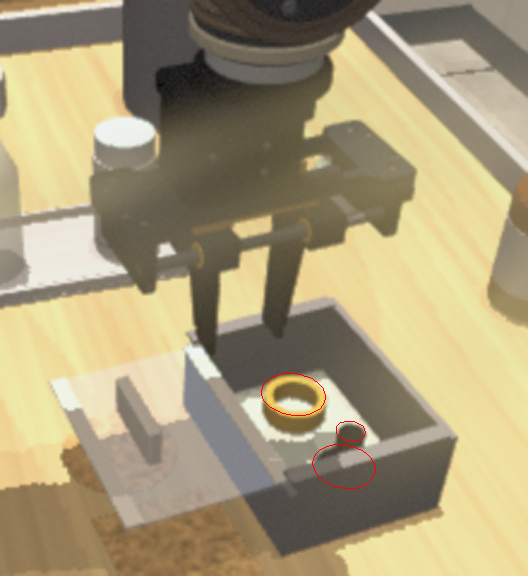

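The lid is fully open, and the plug knob at (350,433) and nut at (294,395) match the predictions. I'll take the plug.

```bash
python3 -m pendant '[{"x":-0.12,"y":0.25,"z":0,"rx":0,"ry":0,"rz":0,"jaw":0.45},{"x":-0.242,"y":0.49,"z":0,"rx":0,"ry":0,"rz":0,"jaw":0.45},{"x":-0.242,"y":0.49,"z":0.2,"rx":0,"ry":0,"rz":0,"jaw":0.45},{"x":-0.242,"y":0.49,"z":0.338,"rx":0,"ry":0,"rz":0,"jaw":0.45},{"x":-0.242,"y":0.49,"z":0.338,"rx":0,"ry":0,"rz":0,"jaw":0.45}]'
python3 -c "
from h import *
go(618,-34,41,97)
c=cam('side');crop(c,280,80,220,240,2.4,'d3.png')"
```

```text
t: 21.0
eef_pos: [615.4, -34.3, 269.3]
tcp_rot: [-3.138, -0.001, 1.692]
ft_force: [0.2, -0.4, 1.4]
opening: 0.452
xyz [-0.     0.019  0.382] rot [-0.005 -0.001 -0.001] eef [615.4 -34.3 269.3] yaw 96.94 F [ 0.2 -0.4  1.4] open 0.452 t 21.0
```

View pics/d3.png

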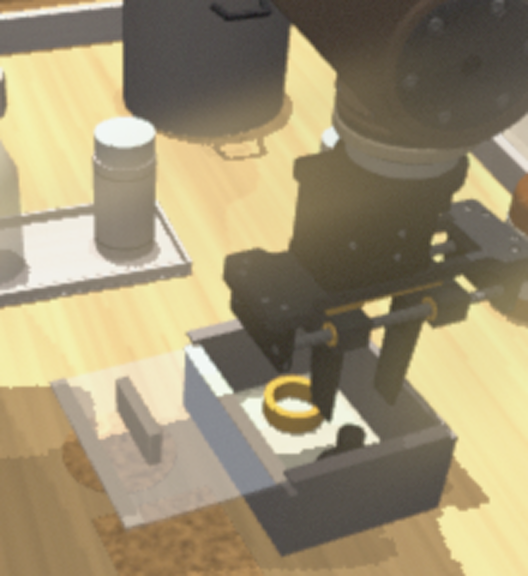

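```bash
python3 -m pendant '[{"x":0,"y":0.01,"z":0.15,"rx":0,"ry":0,"rz":0,"jaw":0.45},{"x":0,"y":0.01,"z":0.28,"rx":0,"ry":0,"rz":0,"jaw":0.45},{"x":0,"y":0.01,"z":0.38,"rx":0,"ry":0,"rz":0,"jaw":0.45},{"x":0,"y":0.01,"z":0.38,"rx":0,"ry":0,"rz":0,"jaw":0.45},{"x":0,"y":0.01,"z":0.38,"rx":0,"ry":0,"rz":0,"jaw":0.05},{"x":0,"y":0.01,"z":0.38,"rx":0,"ry":0,"rz":0,"jaw":0.05},{"x":0,"y":0.01,"z":0.38,"rx":0,"ry":0,"rz":0,"jaw":0.05},{"x":0,"y":0.01,"z":0.38,"rx":0,"ry":0,"rz":0,"jaw":0.05},{"x":0,"y":0.01,"z":0.38,"rx":0,"ry":0,"rz":0,"jaw":0.05}]'
python3 -m pendant '[{"x":0,"y":0,"z":-0.2,"rx":0,"ry":0,"rz":0,"jaw":0.05},{"x":0,"y":0,"z":-0.4,"rx":0,"ry":0,"rz":0,"jaw":0.05},{"x":0,"y":0,"z":-0.6,"rx":0,"ry":0,"rz":0,"jaw":0.05},{"x":0,"y":0,"z":-0.8,"rx":0,"ry":0,"rz":0,"jaw":0.05},{"x":0,"y":0,"z":-0.9,"rx":0,"ry":0,"rz":0,"jaw":0.05},{"x":0,"y":0,"z":-0.9,"rx":0,"ry":0,"rz":0,"jaw":0.05}]'
python3 -c "
from h import *
go(405,-277,170,97)
c=cam('side');crop(c,280,40,220,280,2.1,'d4.png')"
```

```text
t: 22.18
eef_pos: [618.0, -34.0, 214.3]
tcp_rot: [3.141, 0.0, 1.692]
ft_force: [-1.1, -0.2, 5.8]
opening: 0.21
t: 22.92
eef_pos: [617.8, -34.0, 349.2]
tcp_rot: [3.14, 0.0, 1.692]
ft_force: [0.3, -0.0, -0.3]
opening: 0.206
xyz [-1.436 -1.604  0.053] rot [ 0.001  0.    -0.001] eef [617.8 -34.  349.2] yaw 96.96 F [ 0.3 -0.  -0.3] open 0.206 t 22.93
```

View pics/d4.png

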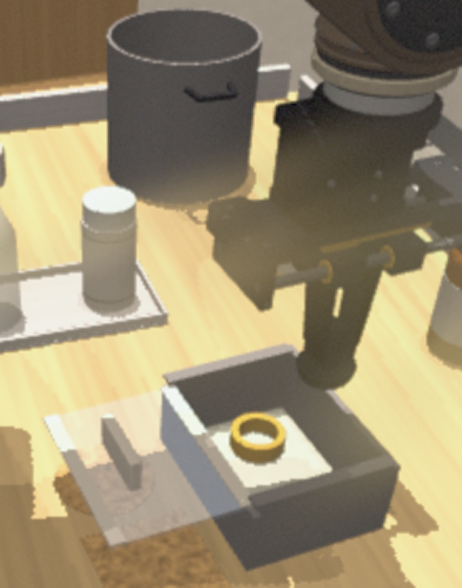

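The plug is held, with its disc at (327,365), and the nut stays in the box. I'll carry it to the caddy.

```bash
python3 -m pendant '[{"x":-0.2,"y":-0.22,"z":0,"rx":0,"ry":0,"rz":0,"jaw":0.05},{"x":-0.45,"y":-0.5,"z":0,"rx":0,"ry":0,"rz":0,"jaw":0.05},{"x":-0.7,"y":-0.8,"z":0,"rx":0,"ry":0,"rz":0,"jaw":0.05},{"x":-0.7,"y":-0.8,"z":0,"rx":0,"ry":0,"rz":0,"jaw":0.05}]'; python3 -m pendant '[{"x":-0.2,"y":-0.22,"z":0,"rx":0,"ry":0,"rz":0,"jaw":0.05},{"x":-0.45,"y":-0.5,"z":0,"rx":0,"ry":0,"rz":0,"jaw":0.05},{"x":-0.65,"y":-0.75,"z":0,"rx":0,"ry":0,"rz":0,"jaw":0.05},{"x":-0.65,"y":-0.75,"z":0,"rx":0,"ry":0,"rz":0,"jaw":0.05},{"x":-0.65,"y":-0.75,"z":0,"rx":0,"ry":0,"rz":0,"jaw":0.05}]'
python3 -c "
from h import *
go(404,-277,46,97)
c=cam('side');crop(c,220,200,270,280,2.1,'e1.png')"
```

```text
t: 23.48
eef_pos: [509.5, -154.9, 347.6]
tcp_rot: [-3.139, -0.001, 1.688]
ft_force: [0.4, 1.0, -0.6]
opening: 0.201
t: 24.1
eef_pos: [412.1, -262.9, 348.2]
tcp_rot: [-3.141, -0.001, 1.692]
ft_force: [0.2, -0.9, -0.9]
opening: 0.202
xyz [-0.088 -0.065  0.875] rot [-0.    -0.001 -0.001] eef [ 412.1 -262.9  348.2] yaw 96.95 F [ 0.2 -0.9 -0.9] open 0.202 t 24.1
```

View pics/e1.png

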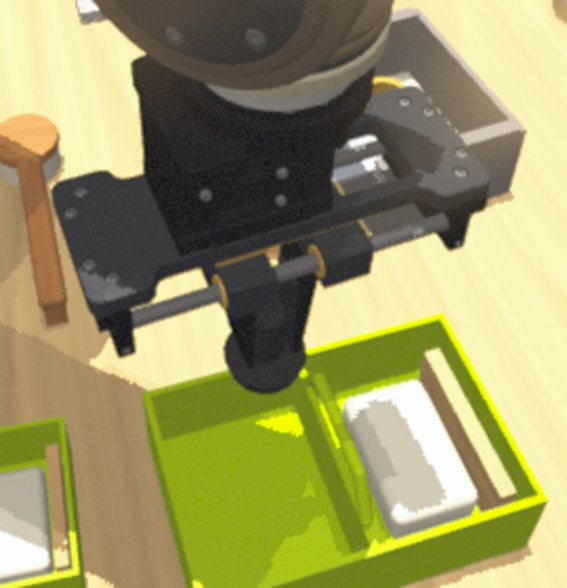

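```bash
python3 -m pendant '[{"x":-0.088,"y":-0.065,"z":0.15,"rx":0,"ry":0,"rz":0,"jaw":0.05},{"x":-0.088,"y":-0.065,"z":0.35,"rx":0,"ry":0,"rz":0,"jaw":0.05},{"x":-0.088,"y":-0.065,"z":0.55,"rx":0,"ry":0,"rz":0,"jaw":0.05},{"x":-0.088,"y":-0.065,"z":0.72,"rx":0,"ry":0,"rz":0,"jaw":0.05},{"x":-0.088,"y":-0.065,"z":0.83,"rx":0,"ry":0,"rz":0,"jaw":0.05},{"x":-0.088,"y":-0.065,"z":0.88,"rx":0,"ry":0,"rz":0,"jaw":0.05},{"x":-0.088,"y":-0.065,"z":0.88,"rx":0,"ry":0,"rz":0,"jaw":0.05}]'
python3 -c "
from h import *
go(404,-277,46,97)
c=cam('side');crop(c,220,200,270,280,2.1,'e2.png')"
```

```text
t: 25.02
eef_pos: [404.0, -277.0, 216.5]
tcp_rot: [-3.141, -0.001, 1.693]
ft_force: [0.1, -0.6, -1.7]
opening: 0.203
xyz [-0.    -0.    -0.003] rot [-0.    -0.001  0.   ] eef [ 404.  -277.   216.5] yaw 97.02 F [ 0.1 -0.6 -1.7] open 0.203 t 25.02
```

View pics/e2.png

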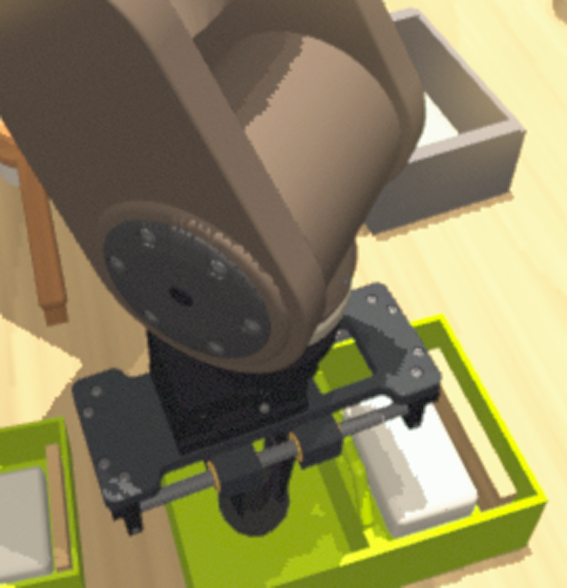

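The plug is 3 mm above the floor of the empty half, at (253,510). I'll lower it 2 mm, release and rise.

```bash
python3 -m pendant '[{"x":0,"y":0,"z":0.013,"rx":0,"ry":0,"rz":0,"jaw":0.05},{"x":0,"y":0,"z":0.013,"rx":0,"ry":0,"rz":0,"jaw":0.05},{"x":0,"y":0,"z":0.013,"rx":0,"ry":0,"rz":0,"jaw":0.4},{"x":0,"y":0,"z":0.013,"rx":0,"ry":0,"rz":0,"jaw":0.4},{"x":0,"y":0,"z":0.013,"rx":0,"ry":0,"rz":0,"jaw":0.4},{"x":0,"y":0,"z":-0.2,"rx":0,"ry":0,"rz":0,"jaw":0.4},{"x":0,"y":0,"z":-0.5,"rx":0,"ry":0,"rz":0,"jaw":0.4},{"x":0,"y":0,"z":-0.8,"rx":0,"ry":0,"rz":0,"jaw":0.4},{"x":0,"y":0,"z":-0.8,"rx":0,"ry":0,"rz":0,"jaw":0.4}]'
python3 -c "
from h import *
go(468.5,-16,140,97)
c=cam('side');crop(c,220,200,270,280,2.1,'e3.png')"
```

```text
t: 26.2
eef_pos: [403.6, -277.5, 339.5]
tcp_rot: [3.138, 0.004, 1.692]
ft_force: [0.4, 0.5, -0.7]
opening: 0.403
xyz [1.679 0.64  0.185] rot [ 0.005  0.005 -0.001] eef [ 403.6 -277.5  339.5] yaw 96.96 F [ 0.4  0.5 -0.7] open 0.403 t 26.2
```

View pics/e3.png

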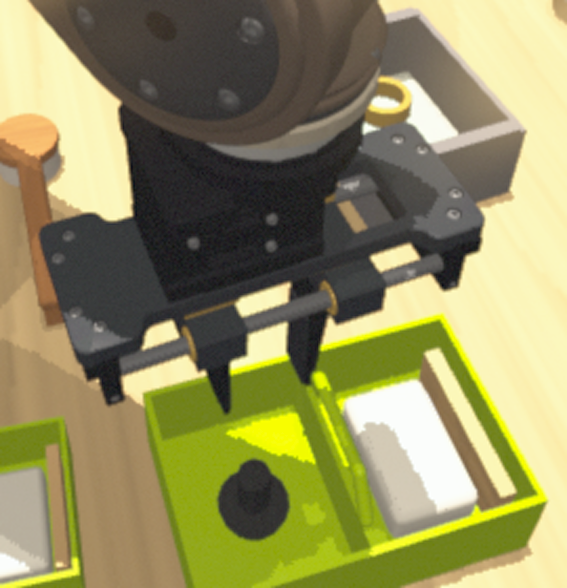

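The plug stands in the bay at (253,500). Back to the lid handle.

```bash
python3 -m pendant '[{"x":0.2,"y":0.1,"z":0,"rx":0,"ry":0,"rz":0,"jaw":0.4},{"x":0.5,"y":0.2,"z":0,"rx":0,"ry":0,"rz":0,"jaw":0.4},{"x":0.85,"y":0.32,"z":0,"rx":0,"ry":0,"rz":0,"jaw":0.4},{"x":0.85,"y":0.32,"z":0,"rx":0,"ry":0,"rz":0,"jaw":0.4}]'; python3 -m pendant '[{"x":0.25,"y":0.1,"z":0,"rx":0,"ry":0,"rz":0,"jaw":0.4},{"x":0.55,"y":0.2,"z":0,"rx":0,"ry":0,"rz":0,"jaw":0.4},{"x":0.83,"y":0.32,"z":0.1,"rx":0,"ry":0,"rz":0,"jaw":0.4},{"x":0.83,"y":0.32,"z":0.185,"rx":0,"ry":0,"rz":0,"jaw":0.4},{"x":0.83,"y":0.32,"z":0.185,"rx":0,"ry":0,"rz":0,"jaw":0.4}]'
python3 -c "
from h import *
go(468.5,-16,90,97)
c=cam('side');crop(c,260,80,240,260,2.2,'f1.png')"
```

```text
t: 26.75
eef_pos: [435.8, -142.4, 335.5]
tcp_rot: [-3.139, -0.002, 1.696]
ft_force: [0.6, -0.7, -0.1]
opening: 0.398
t: 27.38
eef_pos: [468.1, -16.4, 307.6]
tcp_rot: [-3.139, -0.001, 1.692]
ft_force: [0.0, -0.1, -0.3]
opening: 0.399
xyz [0.002 0.004 0.311] rot [-0.004 -0.001 -0.001] eef [468.1 -16.4 307.6] yaw 96.96 F [ 0.  -0.1 -0.3] open 0.399 t 27.38
```

View pics/f1.png

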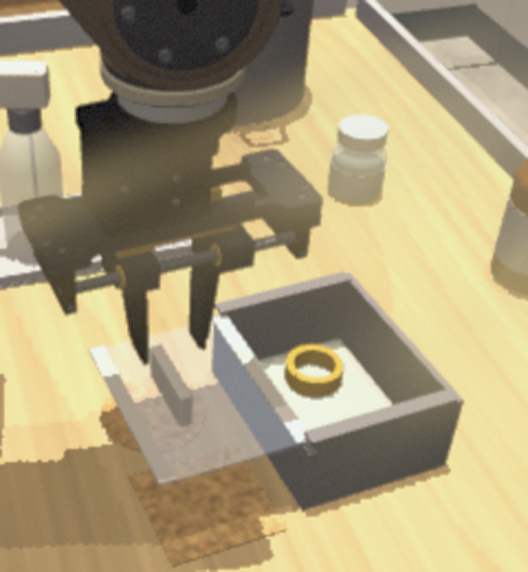

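The fingers straddle the handle at (170,385). I'll grip and push shut.

```bash
python3 -m pendant '[{"x":0,"y":0,"z":0.15,"rx":0,"ry":0,"rz":0,"jaw":0.4},{"x":0,"y":0,"z":0.27,"rx":0,"ry":0,"rz":0,"jaw":0.4},{"x":0,"y":0,"z":0.31,"rx":0,"ry":0,"rz":0,"jaw":0.4},{"x":0,"y":0,"z":0.31,"rx":0,"ry":0,"rz":0,"jaw":0},{"x":0,"y":0,"z":0.31,"rx":0,"ry":0,"rz":0,"jaw":0},{"x":0,"y":0,"z":0.31,"rx":0,"ry":0,"rz":0,"jaw":0},{"x":0,"y":0,"z":0.31,"rx":0,"ry":0,"rz":0,"jaw":0},{"x":0,"y":0,"z":0.31,"rx":0,"ry":0,"rz":0,"jaw":0},{"x":0,"y":0,"z":0.31,"rx":0,"ry":0,"rz":0,"jaw":0}]'
python3 -m pendant '[{"x":0,"y":0.1,"z":0,"rx":0,"ry":0,"rz":0,"jaw":0},{"x":0,"y":0.2,"z":0,"rx":0,"ry":0,"rz":0,"jaw":0},{"x":0,"y":0.3,"z":0,"rx":0,"ry":0,"rz":0,"jaw":0},{"x":0,"y":0.4,"z":0,"rx":0,"ry":0,"rz":0,"jaw":0},{"x":0,"y":0.5,"z":0,"rx":0,"ry":0,"rz":0,"jaw":0},{"x":0,"y":0.6,"z":0,"rx":0,"ry":0,"rz":0,"jaw":0},{"x":0,"y":0.67,"z":0,"rx":0,"ry":0,"rz":0,"jaw":0},{"x":0,"y":0.7,"z":0,"rx":0,"ry":0,"rz":0,"jaw":0},{"x":0,"y":0.7,"z":0,"rx":0,"ry":0,"rz":0,"jaw":0},{"x":0,"y":0.7,"z":0,"rx":0,"ry":0,"rz":0,"jaw":0}]'
```

```text
t: 28.55
eef_pos: [468.9, -15.6, 263.0]
tcp_rot: [3.139, 0.001, 1.692]
ft_force: [4.9, 2.6, -0.5]
opening: 0.103
t: 29.8
eef_pos: [573.2, -2.8, 263.0]
tcp_rot: [3.14, 0.0, 1.692]
ft_force: [2.1, 0.0, 5.7]
opening: 0.102
```

```bash
python3 -m pendant '[{"x":0,"y":0.015,"z":0,"rx":0,"ry":0,"rz":0,"jaw":0},{"x":0,"y":0.03,"z":0,"rx":0,"ry":0,"rz":0,"jaw":0},{"x":0,"y":0.03,"z":0,"rx":0,"ry":0,"rz":0,"jaw":0}]'
```

```text
t: 30.18
eef_pos: [577.5, -2.3, 263.0]
tcp_rot: [3.141, 0.0, 1.692]
ft_force: [-0.7, -0.0, 7.0]
opening: 0.105
```

```bash
python3 -m pendant '[{"x":0,"y":0.01,"z":0,"rx":0,"ry":0,"rz":0,"jaw":0},{"x":0,"y":0.02,"z":0,"rx":0,"ry":0,"rz":0,"jaw":0},{"x":0,"y":0.02,"z":0,"rx":0,"ry":0,"rz":0,"jaw":0}]'
```

```text
t: 30.55
eef_pos: [579.3, -2.1, 263.0]
tcp_rot: [-3.138, -0.0, 1.693]
ft_force: [-10.1, -2.7, 13.2]
opening: 0.105
```

It is at the shut stop (10 N). I'll release and rise.

```bash
python3 -m pendant '[{"x":0,"y":0,"z":0,"rx":0,"ry":0,"rz":0,"jaw":0.35},{"x":0,"y":0,"z":0,"rx":0,"ry":0,"rz":0,"jaw":0.35},{"x":0,"y":0,"z":0,"rx":0,"ry":0,"rz":0,"jaw":0.35},{"x":0,"y":0,"z":-0.2,"rx":0,"ry":0,"rz":0,"jaw":0.4},{"x":0,"y":0,"z":-0.5,"rx":0,"ry":0,"rz":0,"jaw":0.6},{"x":0,"y":0.1,"z":-0.9,"rx":0,"ry":0,"rz":-0.2,"jaw":0.8},{"x":0.5,"y":0.1,"z":-0.9,"rx":0,"ry":0,"rz":-0.4,"jaw":1},{"x":0.85,"y":0.1,"z":-0.9,"rx":0,"ry":0,"rz":-0.7,"jaw":1},{"x":0.85,"y":0.1,"z":-0.9,"rx":0,"ry":0,"rz":-0.8,"jaw":1},{"x":0.85,"y":0.1,"z":-0.9,"rx":0,"ry":0,"rz":-0.8,"jaw":1}]'
python3 -c "
from h import *
go(541,295,190,166)
c=cam('side');crop(c,230,60,270,300,2,'g1.png')
c=cam('top');crop(c,140,120,240,150,3.3,'g2.png')"
```

```text
t: 31.8
eef_pos: [579.3, 127.0, 397.4]
tcp_rot: [-3.142, -0.0, 2.321]
ft_force: [-0.2, 0.4, -0.4]
opening: 0.964
xyz [0.993 0.577 0.243] rot [-0.    -0.    -0.734] eef [579.3 127.  397.4] yaw 132.98 F [-0.2  0.4 -0.4] open 0.964 t 31.8
```

View pics/g1.png

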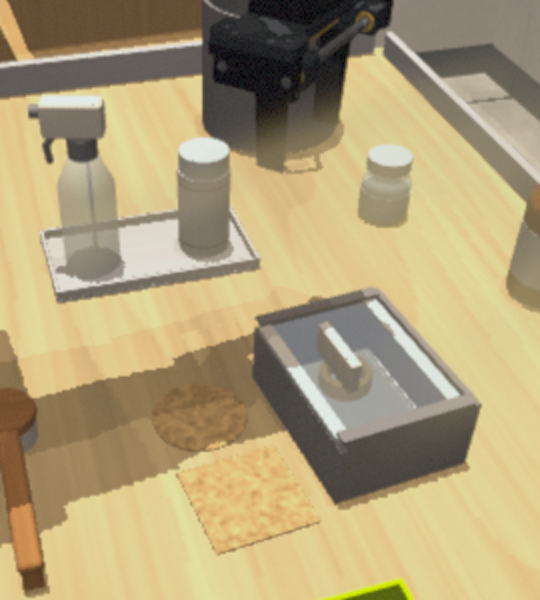

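View pics/g2.png

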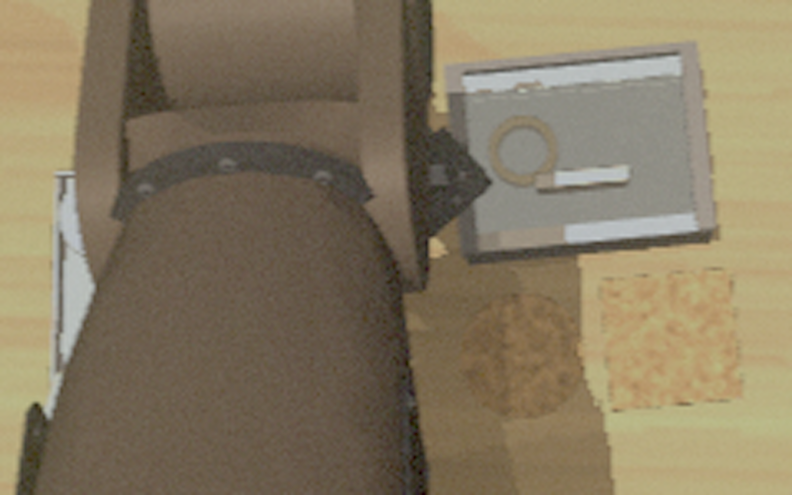

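The lid is shut and both items stand in the tray. I'll re-measure the mats, now uncovered.

```bash
python3 - <<'E'
from h import *
c=cam("top");f=lambda a,b:w(c,(a+.5)/3.3-.5+140,(b+.5)/3.3-.5+120,3)
print(f(522,355),np.mean([f(*p) for p in[(600,281),(725,268),(742,397),(613,411)]],0))
E
python3 -m pendant '[{"x":0.3,"y":0.15,"z":0,"rx":0,"ry":0,"rz":-0.2,"jaw":1},{"x":0.6,"y":0.35,"z":0,"rx":0,"ry":0,"rz":-0.4,"jaw":1},{"x":0.99,"y":0.577,"z":0,"rx":0,"ry":0,"rz":-0.6,"jaw":1},{"x":0.99,"y":0.577,"z":0,"rx":0,"ry":0,"rz":-0.734,"jaw":1},{"x":0.99,"y":0.577,"z":0,"rx":0,"ry":0,"rz":-0.734,"jaw":1},{"x":0.99,"y":0.577,"z":0.1,"rx":0,"ry":0,"rz":-0.734,"jaw":1}]'
python3 -c "
from h import *
go(541,294.5,91.6,166)"
```

```text
[469.49758345  36.78611099   3.        ] [483.1611742  -63.98525739   3.        ]
t: 32.7
eef_pos: [542.0, 293.0, 382.8]
tcp_rot: [3.14, 0.002, 2.892]
ft_force: [-0.3, -0.3, 0.0]
opening: 1.0
xyz [0.011 0.007 0.801] rot [ 0.002  0.002 -0.006] eef [542.  293.  382.8] yaw 165.72 F [-0.3 -0.3  0. ] open 1.0 t 32.7
```

```bash
python3 -m pendant '[{"x":0.008,"y":0.007,"z":0.25,"rx":0,"ry":0,"rz":0,"jaw":1},{"x":0.008,"y":0.007,"z":0.5,"rx":0,"ry":0,"rz":0,"jaw":1},{"x":0.008,"y":0.007,"z":0.7,"rx":0,"ry":0,"rz":0,"jaw":1},{"x":0.008,"y":0.007,"z":0.8,"rx":0,"ry":0,"rz":0,"jaw":1},{"x":0.008,"y":0.007,"z":0.8,"rx":0,"ry":0,"rz":0,"jaw":0.4},{"x":0.008,"y":0.007,"z":0.8,"rx":0,"ry":0,"rz":0,"jaw":0.4},{"x":0.008,"y":0.007,"z":0.8,"rx":0,"ry":0,"rz":0,"jaw":0.4},{"x":0.008,"y":0.007,"z":0.8,"rx":0,"ry":0,"rz":0,"jaw":0.4},{"x":0.008,"y":0.007,"z":0.8,"rx":0,"ry":0,"rz":0,"jaw":0.4},{"x":0.008,"y":0.007,"z":0.8,"rx":0,"ry":0,"rz":0,"jaw":0.4}]'
python3 -m pendant '[{"x":0,"y":0,"z":-0.2,"rx":0,"ry":0,"rz":0,"jaw":0.4},{"x":0,"y":0,"z":-0.4,"rx":0,"ry":0,"rz":0,"jaw":0.4},{"x":0,"y":0,"z":-0.6,"rx":0,"ry":0,"rz":0,"jaw":0.4},{"x":0,"y":-0.25,"z":-0.6,"rx":0,"ry":0,"rz":0,"jaw":0.4},{"x":0,"y":-0.5,"z":-0.6,"rx":0,"ry":0,"rz":0,"jaw":0.4},{"x":0,"y":-0.75,"z":-0.6,"rx":0,"ry":0,"rz":0,"jaw":0.4},{"x":0,"y":-1,"z":-0.6,"rx":0,"ry":0,"rz":0,"jaw":0.4},{"x":0,"y":-1,"z":-0.6,"rx":0,"ry":0,"rz":0,"jaw":0.4}]'
python3 -c "
from h import *
go(469.5,36.5,92,166)
c=cam('side');crop(c,230,60,270,300,2,'g3.png')"
```

```text
t: 33.95
eef_pos: [540.7, 295.4, 263.1]
tcp_rot: [3.141, 0.001, 2.897]
ft_force: [-0.1, 0.4, 4.8]
opening: 0.585
t: 34.95
eef_pos: [503.8, 148.0, 352.4]
tcp_rot: [-3.141, -0.001, 2.895]
ft_force: [0.3, 0.2, -2.6]
opening: 0.58
xyz [ 0.039 -0.777  0.596] rot [-0.001 -0.001 -0.003] eef [503.8 148.  352.4] yaw 165.85 F [ 0.3  0.2 -2.6] open 0.58 t 34.95
```

View pics/g3.png

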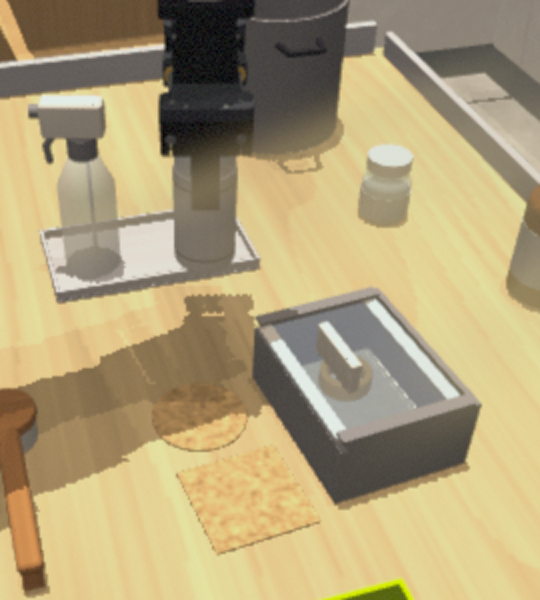

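The tin is held upright at (205,210). I'll place it on the round mat at (200,415).

```bash
python3 -m pendant '[{"x":0.04,"y":-0.25,"z":0,"rx":0,"ry":0,"rz":0,"jaw":0.4},{"x":0.04,"y":-0.5,"z":0,"rx":0,"ry":0,"rz":0,"jaw":0.4},{"x":0.04,"y":-0.777,"z":0,"rx":0,"ry":0,"rz":0,"jaw":0.4},{"x":0.04,"y":-0.777,"z":0.2,"rx":0,"ry":0,"rz":0,"jaw":0.4},{"x":0.04,"y":-0.777,"z":0.4,"rx":0,"ry":0,"rz":0,"jaw":0.4},{"x":0.04,"y":-0.777,"z":0.52,"rx":0,"ry":0,"rz":0,"jaw":0.4},{"x":0.04,"y":-0.777,"z":0.57,"rx":0,"ry":0,"rz":0,"jaw":0.4},{"x":0.04,"y":-0.777,"z":0.59,"rx":0,"ry":0,"rz":0,"jaw":0.4},{"x":0.04,"y":-0.777,"z":0.59,"rx":0,"ry":0,"rz":0,"jaw":0.4}]'
python3 -c "
from h import *
go(469.5,36.5,91.2,166)
c=cam('side');crop(c,230,120,240,200,2.5,'g4.png')"
```

```text
t: 36.12
eef_pos: [470.4, 38.4, 264.4]
tcp_rot: [3.141, 0.001, 2.897]
ft_force: [0.3, 0.5, -2.2]
opening: 0.581
xyz [ 0.003 -0.014  0.014] rot [0.    0.001 0.   ] eef [470.4  38.4 264.4] yaw 166.01 F [ 0.3  0.5 -2.2] open 0.581 t 36.12
```

View pics/g4.png

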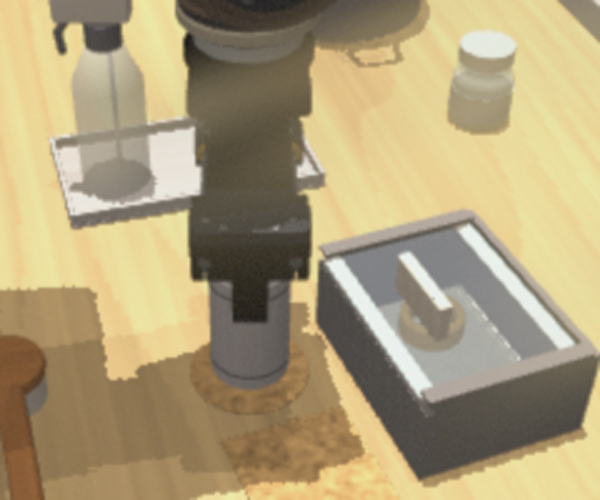

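The tin is 2 mm above the round mat at (250,375). I'll correct 2 mm sideways, set it down, release and rise.

```bash
python3 -m pendant '[{"x":0,"y":-0.012,"z":0.008,"rx":0,"ry":0,"rz":0,"jaw":0.4},{"x":0,"y":-0.012,"z":0.014,"rx":0,"ry":0,"rz":0,"jaw":0.4},{"x":0,"y":-0.012,"z":0.014,"rx":0,"ry":0,"rz":0,"jaw":0.4},{"x":0,"y":-0.012,"z":0.014,"rx":0,"ry":0,"rz":0,"jaw":0.9},{"x":0,"y":-0.012,"z":0.014,"rx":0,"ry":0,"rz":0,"jaw":0.9},{"x":0,"y":-0.012,"z":0.014,"rx":0,"ry":0,"rz":0,"jaw":0.9},{"x":0,"y":-0.012,"z":0.014,"rx":0,"ry":0,"rz":0,"jaw":0.9},{"x":0,"y":-0.012,"z":-0.2,"rx":0,"ry":0,"rz":0,"jaw":0.9},{"x":0,"y":-0.012,"z":-0.5,"rx":0,"ry":0,"rz":0,"jaw":0.9},{"x":0,"y":-0.012,"z":-1,"rx":0,"ry":0,"rz":0,"jaw":0.6}]'
python3 -c "
from h import *
go(415,294,250,166)"
```

```text
t: 37.42
eef_pos: [469.6, 36.3, 402.3]
tcp_rot: [-3.141, -0.003, 2.897]
ft_force: [0.7, 0.7, 0.3]
opening: 0.839
xyz [ 0.77   1.578 -0.123] rot [-0.    -0.003 -0.   ] eef [469.6  36.3 402.3] yaw 165.98 F [0.7 0.7 0.3] open 0.839 t 37.42
```

```bash
python3 -m pendant '[{"x":0.1,"y":0.2,"z":-0.12,"rx":0,"ry":0,"rz":0,"jaw":0.55},{"x":0.25,"y":0.5,"z":-0.12,"rx":0,"ry":0,"rz":0,"jaw":0.55},{"x":0.4,"y":0.85,"z":-0.12,"rx":0,"ry":0,"rz":0,"jaw":0.55},{"x":0.4,"y":0.85,"z":-0.12,"rx":0,"ry":0,"rz":0,"jaw":0.55}]'; python3 -m pendant '[{"x":0.15,"y":0.3,"z":0,"rx":0,"ry":0,"rz":0,"jaw":0.55},{"x":0.3,"y":0.6,"z":0,"rx":0,"ry":0,"rz":0,"jaw":0.55},{"x":0.37,"y":0.73,"z":0,"rx":0,"ry":0,"rz":0,"jaw":0.55},{"x":0.37,"y":0.73,"z":0,"rx":0,"ry":0,"rz":0,"jaw":0.55},{"x":0.37,"y":0.73,"z":0,"rx":0,"ry":0,"rz":0,"jaw":0.55}]'
python3 -c "
from h import *
go(415,294,176.6,166)
c=cam('side');crop(c,200,0,270,260,2.2,'i1.png')
c=cam('top');crop(c,265,120,115,130,4.5,'i2.png')"
```

```text
t: 37.92
eef_pos: [441.5, 177.3, 419.6]
tcp_rot: [3.141, 0.0, 2.901]
ft_force: [-0.1, -0.6, 0.0]
opening: 0.557
t: 38.55
eef_pos: [415.5, 293.4, 419.5]
tcp_rot: [-3.141, -0.0, 2.896]
ft_force: [-0.4, 1.0, 0.1]
opening: 0.553
xyz [0.004 0.003 0.479] rot [-0.    -0.    -0.001] eef [415.5 293.4 419.5] yaw 165.96 F [-0.4  1.   0.1] open 0.553 t 38.55
```

View pics/i1.png

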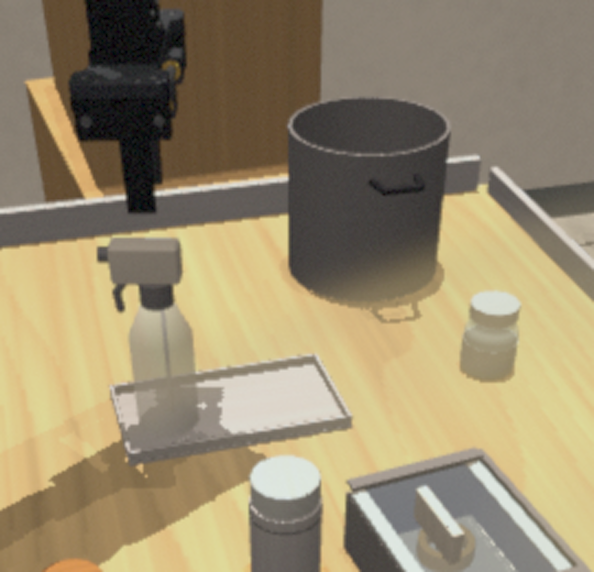

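View pics/i2.png

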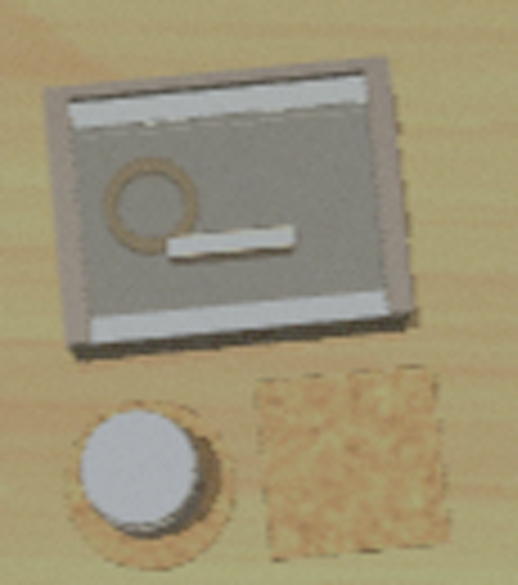

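The tin stands centred on its mat at (140,467), and the lid is shut with no gap at the back. I'll pick up the bottle.

```bash
python3 -m pendant '[{"x":0.003,"y":0.003,"z":0.2,"rx":0,"ry":0,"rz":0,"jaw":0.55},{"x":0.003,"y":0.003,"z":0.4,"rx":0,"ry":0,"rz":0,"jaw":0.55},{"x":0.003,"y":0.003,"z":0.48,"rx":0,"ry":0,"rz":0,"jaw":0.55},{"x":0.003,"y":0.003,"z":0.48,"rx":0,"ry":0,"rz":0,"jaw":0.55},{"x":0.003,"y":0.003,"z":0.48,"rx":0,"ry":0,"rz":0,"jaw":0.1},{"x":0.003,"y":0.003,"z":0.48,"rx":0,"ry":0,"rz":0,"jaw":0.1},{"x":0.003,"y":0.003,"z":0.48,"rx":0,"ry":0,"rz":0,"jaw":0.1},{"x":0.003,"y":0.003,"z":0.48,"rx":0,"ry":0,"rz":0,"jaw":0.1},{"x":0.003,"y":0.003,"z":0.48,"rx":0,"ry":0,"rz":0,"jaw":0.1},{"x":0.003,"y":0.003,"z":0.48,"rx":0,"ry":0,"rz":0,"jaw":0.1}]'
python3 -m pendant '[{"x":0,"y":0,"z":-0.2,"rx":0,"ry":0,"rz":0,"jaw":0.1},{"x":0,"y":0,"z":-0.4,"rx":0,"ry":0,"rz":0,"jaw":0.1},{"x":0,"y":0,"z":-0.6,"rx":0,"ry":0,"rz":0,"jaw":0.1},{"x":0,"y":0,"z":-0.8,"rx":0,"ry":0,"rz":0,"jaw":0.1},{"x":0,"y":0,"z":-1,"rx":0,"ry":0,"rz":0,"jaw":0.1},{"x":0,"y":0,"z":-1,"rx":0,"ry":0,"rz":0,"jaw":0.1},{"x":0,"y":0,"z":-1,"rx":0,"ry":0,"rz":0,"jaw":0.1}]'
python3 -c "
from h import *
go(483,-64.4,325,166)"
```

```text
t: 39.9
eef_pos: [414.9, 294.9, 347.9]
tcp_rot: [3.141, 0.001, 2.897]
ft_force: [-0.3, -0.3, 5.9]
opening: 0.251
t: 40.78
eef_pos: [414.7, 294.7, 496.4]
tcp_rot: [-3.141, -0.001, 2.897]
ft_force: [-0.2, 0.4, -1.6]
opening: 0.253
xyz [-1.022 -2.213  0.004] rot [-0.001 -0.002 -0.   ] eef [414.7 294.7 496.4] yaw 165.98 F [-0.2  0.4 -1.6] open 0.253 t 40.77
```

```bash
python3 -m pendant '[{"x":-0.12,"y":-0.25,"z":0,"rx":0,"ry":0,"rz":0,"jaw":0.1},{"x":-0.24,"y":-0.5,"z":0,"rx":0,"ry":0,"rz":0,"jaw":0.1},{"x":-0.36,"y":-0.75,"z":0,"rx":0,"ry":0,"rz":0,"jaw":0.1},{"x":-0.46,"y":-1,"z":0,"rx":0,"ry":0,"rz":0,"jaw":0.1}]'
python3 -m pendant '[{"x":-0.12,"y":-0.25,"z":0,"rx":0,"ry":0,"rz":0,"jaw":0.1},{"x":-0.24,"y":-0.5,"z":0,"rx":0,"ry":0,"rz":0,"jaw":0.1},{"x":-0.36,"y":-0.75,"z":0,"rx":0,"ry":0,"rz":0,"jaw":0.1},{"x":-0.46,"y":-1,"z":0,"rx":0,"ry":0,"rz":0,"jaw":0.1},{"x":-0.46,"y":-1,"z":0,"rx":0,"ry":0,"rz":0,"jaw":0.1},{"x":-0.46,"y":-1,"z":0,"rx":0,"ry":0,"rz":0,"jaw":0.1}]'
python3 -c "
from h import *
go(483,-64.4,177,166)"
```

```text
t: 41.28
eef_pos: [445.6, 131.3, 496.1]
tcp_rot: [-3.141, -0.002, 2.897]
ft_force: [0.8, -0.2, -0.6]
opening: 0.253
t: 42.02
eef_pos: [476.0, -29.4, 496.6]
tcp_rot: [3.141, -0.002, 2.896]
ft_force: [0.4, 0.9, -0.8]
opening: 0.25
xyz [-0.104 -0.215  0.991] rot [ 0.    -0.002 -0.001] eef [476.  -29.4 496.6] yaw 165.96 F [ 0.4  0.9 -0.8] open 0.25 t 42.02
```

```bash
python3 -m pendant '[{"x":-0.104,"y":-0.215,"z":0,"rx":0,"ry":0,"rz":0,"jaw":0.1},{"x":-0.104,"y":-0.215,"z":0.15,"rx":0,"ry":0,"rz":0,"jaw":0.1},{"x":-0.104,"y":-0.215,"z":0.35,"rx":0,"ry":0,"rz":0,"jaw":0.1},{"x":-0.104,"y":-0.215,"z":0.55,"rx":0,"ry":0,"rz":0,"jaw":0.1},{"x":-0.104,"y":-0.215,"z":0.75,"rx":0,"ry":0,"rz":0,"jaw":0.1},{"x":-0.104,"y":-0.215,"z":0.88,"rx":0,"ry":0,"rz":0,"jaw":0.1},{"x":-0.104,"y":-0.215,"z":0.95,"rx":0,"ry":0,"rz":0,"jaw":0.1},{"x":-0.104,"y":-0.215,"z":0.985,"rx":0,"ry":0,"rz":0,"jaw":0.1},{"x":-0.104,"y":-0.215,"z":0.985,"rx":0,"ry":0,"rz":0,"jaw":0.1}]'
python3 -c "
from h import *
go(483,-64.4,175.8,166)
overlay('side',[circ(483,-64.4,3,60),circ(469.5,36.7,3,56)],230,80,270,250,2.2,'j1.png')"
```

```text
t: 43.15
eef_pos: [483.5, -64.5, 350.0]
tcp_rot: [3.141, 0.0, 2.897]
ft_force: [-0.8, -0.2, -0.7]
opening: 0.251
xyz [ 0.003 -0.     0.021] rot [0. 0. 0.] eef [483.5 -64.5 350. ] yaw 166.01 F [-0.8 -0.2 -0.7] open 0.251 t 43.15
```

View pics/j1.png

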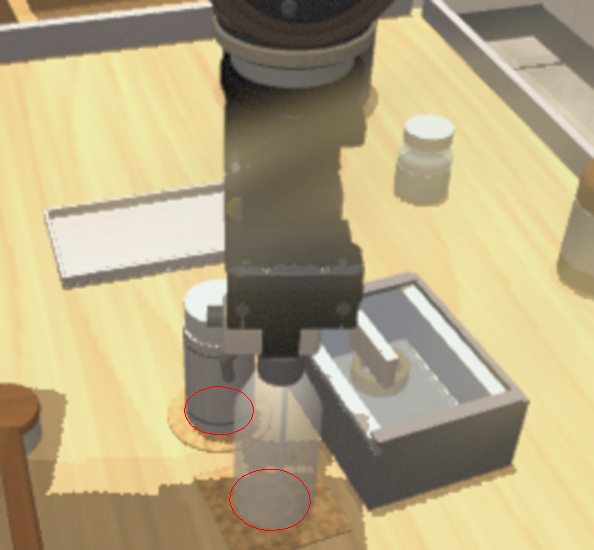

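The bottle hangs upright 3 mm over the square mat at (275,500). I'll lower it, release and rise.

```bash
python3 -m pendant '[{"x":0,"y":0,"z":0.012,"rx":0,"ry":0,"rz":0,"jaw":0.1},{"x":0,"y":0,"z":0.021,"rx":0,"ry":0,"rz":0,"jaw":0.1},{"x":0,"y":0,"z":0.021,"rx":0,"ry":0,"rz":0,"jaw":0.1},{"x":0,"y":0,"z":0.021,"rx":0,"ry":0,"rz":0,"jaw":0.5},{"x":0,"y":0,"z":0.021,"rx":0,"ry":0,"rz":0,"jaw":0.5},{"x":0,"y":0,"z":0.021,"rx":0,"ry":0,"rz":0,"jaw":0.5},{"x":0,"y":0,"z":0.021,"rx":0,"ry":0,"rz":0,"jaw":0.5},{"x":0,"y":0,"z":-0.2,"rx":0,"ry":0,"rz":0,"jaw":0.5},{"x":0,"y":0,"z":-0.5,"rx":0,"ry":0,"rz":0,"jaw":0.5},{"x":0,"y":0,"z":-0.9,"rx":0,"ry":0,"rz":0,"jaw":0.5}]'
python3 -m pendant '[{"x":0.1,"y":0.4,"z":-0.1,"rx":0,"ry":0,"rz":0,"jaw":0.5},{"x":0.3,"y":0.8,"z":-0.1,"rx":0,"ry":0,"rz":0,"jaw":0.5},{"x":0.45,"y":1,"z":-0.1,"rx":0,"ry":0,"rz":0,"jaw":0.5},{"x":0.45,"y":1,"z":-0.1,"rx":0,"ry":0,"rz":0,"jaw":0.5}]'
python3 -m pendant '[{"x":0.1,"y":0.4,"z":0,"rx":0,"ry":0,"rz":0,"jaw":0.5},{"x":0.3,"y":0.8,"z":0,"rx":0,"ry":0,"rz":0,"jaw":0.5},{"x":0.45,"y":1,"z":0,"rx":0,"ry":0,"rz":0,"jaw":0.5},{"x":0.45,"y":1,"z":0,"rx":0,"ry":0,"rz":0,"jaw":0.5},{"x":0.45,"y":1,"z":0,"rx":0,"ry":0,"rz":0,"jaw":0.5}]'
python3 - <<'E'
from h import *
go(483,-64.4,175.8,166)
a=np.radians(-14);P=[circ(469.5,36.7,118,56),circ(469.5,36.7,3,86),rect(483.2-7*np.cos(a),-64.2-7*np.sin(a),189,62,24,-14),rect(483.2,-64,3,90,90,7)]
overlay('top',P,265,120,115,130,4.5,'k1.png');overlay('side',[circ(483.2,-64.2,3,60),circ(469.5,36.7,3,56)],220,150,270,330,1.8,'k2.png')
E
```

```text
t: 44.45
eef_pos: [483.3, -64.7, 485.6]
tcp_rot: [3.141, -0.002, 2.897]
ft_force: [0.8, 0.0, -0.7]
opening: 0.505
t: 44.95
eef_pos: [453.2, 99.1, 500.0]
tcp_rot: [3.141, 0.0, 2.901]
ft_force: [1.5, 0.1, 0.1]
opening: 0.501
t: 45.58
eef_pos: [425.6, 258.3, 499.7]
tcp_rot: [-3.141, 0.0, 2.897]
ft_force: [0.3, -0.1, 0.4]
opening: 0.496
xyz [-0.893 -1.994  1.02 ] rot [-0.     0.    -0.001] eef [425.6 258.3 499.7] yaw 165.97 F [ 0.3 -0.1  0.4] open 0.496 t 45.58
```

View pics/k1.png

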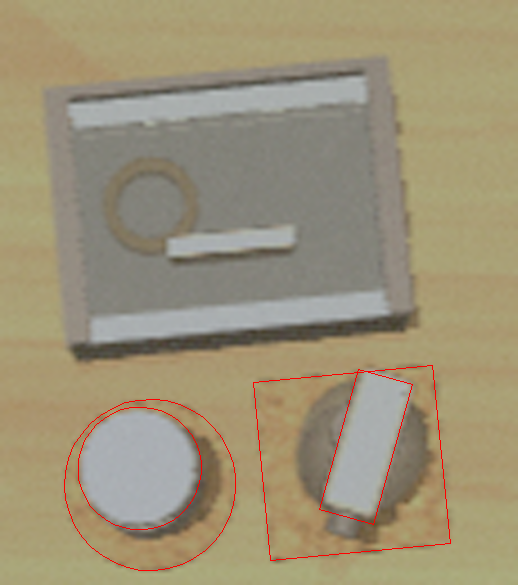

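View pics/k2.png

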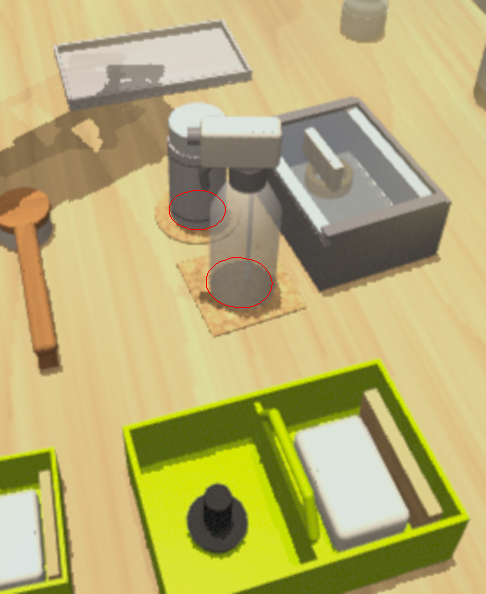

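Both overlays agree to about 2 mm, the plug stands in the bay, the nut is under the shut lid, and the arm is clear. Handing in.

```bash
python3 -c "
from cell import env
print(env.job_done())
s=env.state();print(s['t'],s['ft_force'])"
```

```text
the job is handed in; nothing more can be done
None
the job is handed in; nothing more can be done
```

I carried out every step of the job in order and handed it in at about 46 s of the 144 s allowed; no verdict was reported. I stood the spray bottle and the tin in the tray, then opened the lid to its stop. The plug went into the empty half of the larger caddy. I then shut the lid to its stop and put the tin and bottle back on their mats.

My last pictures, taken from above and from the side, show:
- **Tin and bottle:** both stand upright, within about 2–3 mm of their mat centres.
- **Plug:** it lies stopper down in the empty half of the caddy.
- **Nut:** it is still in the box under the lid.
- **Lid:** it is shut. I pushed until it met about 10 N at the stop, roughly 110 mm from the open position.
- **Arm:** it is clear of everything.

The only disagreement was a steady offset of a few pixels in the side camera compared with the top camera, a few mm at most and well within tolerance. My first move command was refused because a row must give all seven values; nothing moved, and no other check failed.

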